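# Unstack the barrel rings into their nests

### The job

Take the stack of four black rings on the bare aluminium carrier apart and set each ring into the pocket made for it in the red-brown nest plates: the smallest ring in the smallest pocket, and so on up to the largest ring in the largest pocket. Set the rings down without dropping them, so that at the end each lies flat on the floor of its pocket, the same way up as it was, released and still.

Things in the scene. Friction and masses are not known exactly. Their poses are not given: they have to be found in the camera images.
- ring_tiny: The smallest of four black metal rings with a thin bright machined edge on top: outside diameter 28 mm, bore 12 mm, height 28 mm, straight walls, under 0.2 kg. At the start it is the fourth (top) ring of the stack on the carrier. Origin: centre of its underside; z is up along its axis.
- ring_small: The second smallest of four black metal rings with a thin bright machined edge on top: outside diameter 40 mm, bore 20 mm, height 28 mm, straight walls, under 0.2 kg. At the start it is the third ring of the stack on the carrier. Origin: centre of its underside; z is up along its axis.
- ring_medium: The second largest of four black metal rings with a thin bright machined edge on top: outside diameter 52 mm, bore 30 mm, height 28 mm, straight walls, under 0.2 kg. At the start it is the second ring of the stack on the carrier. Origin: centre of its underside; z is up along its axis.
- ring_large: The largest of four black metal rings with a thin bright machined edge on top: outside diameter 64 mm, bore 42 mm, height 28 mm, straight walls, under 0.2 kg. At the start it is the bottom ring of the stack on the carrier. Origin: centre of its underside; z is up along its axis.
- nest_tiny: Fixed red-brown square nest plate (100 mm, on a 104 mm aluminium foot), 22 mm high in all, with one round pocket in the middle of its top, 38 mm in diameter and 7 mm deep, with a paler floor: the pocket for the 28 mm ring. The pocket floor is 15 mm above the origin. Origin: centre of its underside, on the table; z up, x and y along its sides. The four nests look alike but for the pocket's diameter (38, 50, 62, 74 mm) and change places from start to start.
- nest_small: Fixed red-brown square nest plate (100 mm, on a 104 mm aluminium foot), 22 mm high in all, with one round pocket in the middle of its top, 50 mm in diameter and 7 mm deep, with a paler floor: the pocket for the 40 mm ring. The pocket floor is 15 mm above the origin. Origin: centre of its underside, on the table; z up, x and y along its sides. The four nests look alike but for the pocket's diameter (38, 50, 62, 74 mm) and change places from start to start.
- nest_medium: Fixed red-brown square nest plate (100 mm, on a 104 mm aluminium foot), 22 mm high in all, with one round pocket in the middle of its top, 62 mm in diameter and 7 mm deep, with a paler floor: the pocket for the 52 mm ring. The pocket floor is 15 mm above the origin. Origin: centre of its underside, on the table; z up, x and y along its sides. The four nests look alike but for the pocket's diameter (38, 50, 62, 74 mm) and change places from start to start.
- nest_large: Fixed red-brown square nest plate (100 mm, on a 104 mm aluminium foot), 22 mm high in all, with one round pocket in the middle of its top, 74 mm in diameter and 7 mm deep, with a paler floor: the pocket for the 64 mm ring. The pocket floor is 15 mm above the origin. Origin: centre of its underside, on the table; z up, x and y along its sides. The four nests look alike but for the pocket's diameter (38, 50, 62, 74 mm) and change places from start to start.
- carrier: Fixed bare aluminium plate, 100 x 100 x 14 mm, flat, without a pocket. The four rings stand stacked on it, largest at the bottom and smallest on top, roughly centred; each ring only rests on the one below, and the stack's top is 126 mm above the table. Origin: centre of its underside, on the table. It stands on any of the five places that it shares with the nests. Small loose tools and blocks, none higher than 45 mm, lie between the plates.

How it is judged:
By the outcome, as a careful person would: the job done as asked, in the order asked, and still so for the second after the job is handed in, with the robot touching nothing.
It also fails if it takes over 112 s, if anything falls off the work surface, if the arm or the gripper's body presses on something with over 40 N, if the wrist force passes 120 N, or if a joint passes its speed limit or range.

### The arm

A 7-joint arm with a two-finger parallel gripper is mounted at the origin on the work surface. World frame = base frame: x ahead of the robot, y to its left, z up, the work surface at z = 0. Lengths are in m, angles in degrees, forces in N, time in s.
With the tool pointing down it reaches from about 0.425 to 0.875 m from the base axis. Payload 4.7 kg.
Tool frame: the origin (TCP) lies on the centre line of the jaws, within the pads' length; the fingertips stand ahead of it and the grasp point (between the pads) lies 2 mm behind it (env.tip_reach is the x of the fingertips in the tool frame, in m); x points along the fingers, z is the direction in which the jaws open and shut, and the axes are right-handed (so a half turn about x gives the same grasp; the last joint's range is limited). The gripper opens to 87 mm and grips with 3 to 60 N. Pads are 19 mm wide; open, the fingers measure 117 mm over their backs; the gripper's body (75 mm by 190 mm) begins 51 mm behind the grasp point.
Start: joints at [-74.765, 18.392, -4.016, 83.108, 1.295, 78.541, -3.26], TCP at [0.162, 0.63, 0.24] pointing down, gripper open.
Joint ranges: [-163.93, 163.93], [-17.29, 119.83], [-79.2, 71.16], [3.27, 140.29], [-89.18, 269.18], [5.43, 117.66], [-154.24, 154.24]. Speed limits (degrees/s): [147.25, 147.25, 180, 180, 180, 180, 180].

### API

Orientations are given as [roll, pitch, yaw] about the fixed x, y, z axes, in that order (R = Rz(yaw) Ry(pitch) Rx(roll)).
In Python, from cell import telemetry, optics, env, models gives the robot as it stands.
- The arm moves only by the shell command python3 -m pendant 'ROWS' [FORCE]. ROWS is JSON, a list of rows, each a list of 3 entries, a list of its own where there are three numbers: the finger opening in mm, from 0 to 87, then the shift along the tool's x, y, z in mm, then the turn, a rotation vector about the tool's x, y, z in rad. A call has 1 to 10 rows; each row is the pose to reach, as a shift and turn from the pose commanded when the call began, along the tool's axes at that moment; what a row does not reach only later rows make up. A row lasts 1/12 s, in which the tool goes at most 41.7 mm and 7.16 degrees, less where a joint would pass 70% of its speed; a pose out of reach is approached as far as the arm can. A call with a gripper value outside its range is refused whole. The fingers move at their own pace and stop on an object; FORCE is the grip in N (left out, the last holds). Time passes only in rows, so rows that repeat a pose let the fingers close. It gives the time, the measured TCP pose, the force and the opening at its end, in the units of the state.
- telemetry.get_obs(): the state, without advancing time (a new reading comes with each control period).
- optics.read_camera(name): name is "scene" or "top" or "wrist"; returns a dict with "image" (384x512x3 uint8, blue, green, red), "range_z" (384x512 float32, m along the optical axis (not along the pixel's ray), 0 where there is no reading), "fx", "fy", "cx", "cy" (pixels), "cam_to_world" (4x4, takes a point from camera to world coordinates). Camera axes: x right, y up, looking along -z (the intrinsics and any distortion apply to the point x, -y, -z); pixel columns grow to the right and rows downward; lengths in m; the calibration is good to about 2 mm. The wrist camera is an equidistant fisheye: a pixel r from the principal point sees the ray r / f radians off the axis. A picture is of the moment at which its call begins.
- env.sign_off(): hands the job in, once; it reports no verdict.
Trained networks look in the newest picture that a camera, given by its name, has taken for a name from the list of things; names that differ only in an ending like _2 or _b are one class to them, and where a whole thing is asked for, a point or a joint stands for the part that bears it (a point fixed in the world has none). Each returns a list of dicts, best first, with "confidence" (0 to 1); they miss things now and then, are a little off and sometimes report something else, mostly with a low value. They report only what shows in the picture. A call takes as long as a camera call.
- models.masks_of(camera, label): "pixels" (384x512 bool, what is visible of it) and "extent" ([left, top, right, bottom] as shares, 0 to 1, of the picture: columns of its width, rows of its height, round what is visible of it).
- models.landmark_of(camera, label): "centre" ([row, column] as shares, 0 to 1, of the picture: columns of its width, rows of its height: a listed point, or the origin of a listed thing).
The state is a dict: "time_s": time; "qpos": joint angles; "joint_velocities": joint speeds; "effort": joint torques, N m; "tool_pos": TCP position; "tool_rot": TCP orientation; "force": force on the tool from outside, world axes, zero at the start; "wrist_torque": the same for the moment, N m; "grip_width": finger opening in m.
Only numpy, scipy, OpenCV 4.12 (cv2) and the standard library are available. Lean on these libraries where they do the work, as an engineer would, in place of code of your own. Each camera call takes 0.05 s, during which the arm holds its last target.

## Working session

There is one attempt and no reset: what is moved stays moved. The work goes in short steps, Python scripts to look and compute and a shell command to move; the robot and the scene stay as the last step left them, time stands still between calls to the robot, and variables do not carry over. Pictures are saved under pics/ and viewed, and the job is handed in when it is done.

```bash
ls; mkdir -p pics
python3 - <<'E'
from cell import telemetry, optics, env, models
import cv2
o=telemetry.get_obs()
print({k:(v if not hasattr(v,'round') else v) for k,v in o.items()}, env.tip_reach)
for n in ["scene","top","wrist"]:
    c=optics.read_camera(n); cv2.imwrite(f"pics/{n}0.png",c["image"]); print(n,c["fx"],c["cx"],c["cy"],c["cam_to_world"].round(3).tolist() if hasattr(c["cam_to_world"],'round') else c["cam_to_world"], [k for k in c])
E
```

```text
pics
{'time_s': 0.0, 'qpos': array([-74.76669609,  18.44005101,  -4.01553655,  83.17603686,
         1.29368917,  78.53983113,  -3.26075229]), 'joint_velocities': array([ 0.02107977,  0.00012927, -0.00679937, -0.04499405, -0.07314933,
       -0.07612207, -0.0838988 ]), 'effort': array([-7.99291070e-05, -4.91314030e+01, -4.03922265e-01, -3.12512076e+01,
       -6.39229151e-02,  4.41275525e-02,  1.57086552e-04]), 'tool_pos': array([0.161837  , 0.6289876 , 0.23844029]), 'tool_rot': array([-177.6876324 ,   89.88916176, -102.11217065]), 'force': array([-0.01410351, -0.09912878, -0.86953316]), 'wrist_torque': array([-0.00266051,  0.03905136, -0.00679653]), 'grip_width': 0.08673480775468537} 0.017
scene 346.5352832293799 254.36263034995216 188.98602087763024 [[-0.014, -0.583, 0.812, 1.124], [1.0, 0.001, 0.019, 0.033], [-0.012, 0.812, 0.583, 0.501], [0.0, 0.0, 0.0, 1.0]] ['image', 'range_z', 'fx', 'fy', 'cx', 'cy', 'cam_to_world']
top 397.1179572223118 261.42699447044475 190.05008083632535 [[0.01, 0.99, -0.142, 0.383], [-1.0, 0.006, -0.024, -0.012], [-0.022, 0.142, 0.99, 1.023], [0.0, 0.0, 0.0, 1.0]] ['image', 'range_z', 'fx', 'fy', 'cx', 'cy', 'cam_to_world']
wrist 297.3186396354542 257.0863131574409 195.95399554071125 [[0.249, -0.933, -0.26, 0.09], [0.968, 0.239, 0.07, 0.648], [-0.003, -0.269, 0.963, 0.384], [0.0, 0.0, 0.0, 1.0]] ['image', 'range_z', 'fx', 'fy', 'cx', 'cy', 'cam_to_world']
```

View pics/scene0.png

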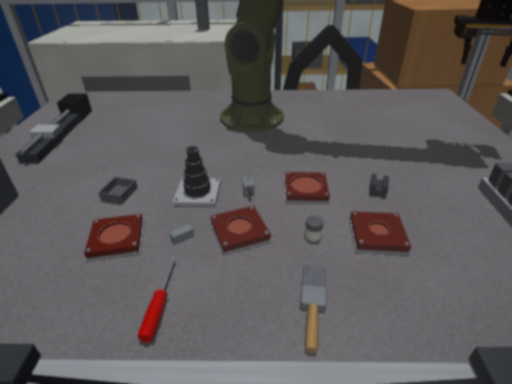

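View pics/top0.png

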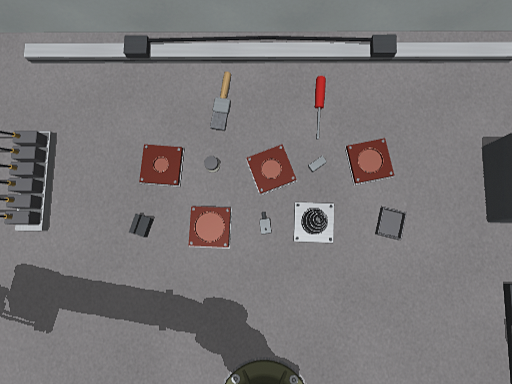

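View pics/wrist0.png

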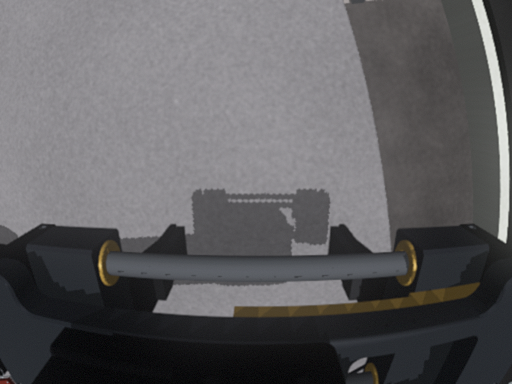

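```bash
cat > h.py <<'E'
import numpy as np, cv2
from cell import telemetry, optics, env, models
from scipy.spatial.transform import Rotation as R
def proj_plane(c,u,v,z):
    T=np.array(c["cam_to_world"]); d=T[:3,:3]@np.array([(u-c["cx"])/c["fx"],-(v-c["cy"])/c["fy"],-1.]); o=T[:3,3]
    return o+d*(z-o[2])/d[2]
def pose():
    o=telemetry.get_obs(); return np.array(o["tool_pos"]), R.from_euler('xyz',o["tool_rot"],degrees=True).as_matrix(), o
def go(target, yawdir=None):
    """shift in tool mm to target; turn rotvec (tool) to make tool x=down and z along yawdir(deg)"""
    p,M,o=pose(); s=M.T@(np.array(target)-p)*1000
    x=np.array([0,0,-1.])
    a=np.arctan2(M[1,2],M[0,2]) if yawdir is None else np.radians(yawdir)
    z=np.array([np.cos(a),np.sin(a),0]); Mt=np.stack([x,np.cross(z,x),z],1)
    r=R.from_matrix(M.T@Mt).as_rotvec()
    print("tcp",p.round(4),"zdir deg",np.degrees(np.arctan2(M[1,2],M[0,2])).round(2),"shift",s.round(1),"turn",r.round(3),"q7",o["qpos"][6].round(1),"t",round(o["time_s"],2))
def show(tag):
    p,M,o=pose(); print(tag,p.round(4),o["tool_rot"].round(2),"F",o["force"].round(1),"w",round(o["grip_width"]*1000,2),"t",round(o["time_s"],2))
E
python3 - <<'E'
from h import *
for cam in ["top","scene"]:
    c=optics.read_camera(cam)
    for n in ["nest_tiny","nest_small","nest_medium","nest_large","carrier","ring_tiny","ring_small","ring_medium","ring_large"]:
        l=models.landmark_of(cam,n); m=models.masks_of(cam,n)
        print(cam,n,[(round(x["confidence"],2),round(x["centre"][1]*512,1),round(x["centre"][0]*384,1)) for x in l[:3]],[(round(x["confidence"],2),int(x["pixels"].sum()),(np.array(x["extent"])*[512,384,512,384]).round(1).tolist()) for x in m[:2]])
        if l:
            z=0. if n[0] in "nc" else {"tiny":.098,"small":.07,"medium":.042,"large":.014}[n[5:]]
            print("   ",proj_plane(c,l[0]["centre"][1]*512,l[0]["centre"][0]*384,z).round(4))
# pocket colour fit
c=optics.read_camera("top"); im=c["image"]
cv2.imwrite("pics/topz.png",cv2.resize(im[130:260,120:410],None,fx=2.7,fy=2.7,interpolation=cv2.INTER_CUBIC))
hsv=cv2.cvtColor(im,cv2.COLOR_BGR2HSV)
for (u,v) in [(162,164),(271,169),(370,160),(210,227)]:
    print(u,v,im[v,u],im[v-17,u])
E
```

```text
top nest_tiny [(0.82, 160.4, 165.8)] [(0.87, 1678, [136.9, 143.3, 184.0, 188.3])]
    [0.593  0.2795 0.    ]
top nest_small [(0.74, 269.5, 169.9)] [(0.76, 1618, [245.0, 146.3, 296.8, 194.2])]
    [ 0.5835 -0.0086  0.    ]
top nest_medium [(0.94, 369.1, 164.4), (0.19, 159.5, 167.5)] [(0.88, 1719, [346.0, 142.1, 394.2, 183.2])]
    [ 0.5994 -0.2684  0.    ]
top nest_large [(0.61, 210.8, 226.3)] [(0.84, 1636, [186.6, 204.8, 230.2, 245.2])]
    [0.4349 0.1417 0.    ]
top carrier [(0.55, 316.4, 221.6)] [(0.67, 1067, [293.1, 202.3, 333.7, 243.9])]
    [ 0.4491 -0.1298  0.    ]
top ring_tiny [(0.54, 315.4, 221.0)] []
    [ 0.4442 -0.1161  0.098 ]
top ring_small [(0.63, 314.8, 219.9)] [(0.42, 80, [308.9, 214.7, 326.0, 229.9])]
    [ 0.4486 -0.1179  0.07  ]
top ring_medium [(0.49, 310.8, 225.3)] []
    [ 0.4372 -0.111   0.042 ]
top ring_large [(0.45, 309.4, 222.4)] [(0.43, 154, [298.8, 210.4, 317.6, 238.8])]
    [ 0.446  -0.1104  0.014 ]
scene nest_tiny [(0.83, 376.5, 237.3)] [(0.88, 2253, [346.6, 210.1, 412.3, 254.6])]
    [0.5981 0.2713 0.    ]
scene nest_small [(0.76, 238.9, 230.4), (0.33,
[... 372 characters left out ...]
.9)] [(0.59, 686, [172.2, 179.1, 219.1, 204.0])]
    [ 0.4384 -0.1228  0.    ]
scene ring_tiny [(0.56, 194.2, 159.7)] [(0.71, 169, [189.5, 143.9, 198.0, 163.7])]
    [ 0.4487 -0.1184  0.098 ]
scene ring_small [(0.49, 194.2, 166.2)] [(0.51, 207, [183.4, 156.6, 201.5, 174.9])]
    [ 0.4315 -0.1243  0.07  ]
scene ring_medium [(0.82, 196.0, 177.6), (0.73, 238.2, 231.1)] [(0.59, 293, [182.4, 164.3, 207.6, 182.8])]
    [ 0.438  -0.1222  0.042 ]
scene ring_large [(0.75, 198.4, 187.5)] [(0.62, 333, [187.3, 175.0, 212.6, 196.7])]
    [ 0.4395 -0.1192  0.014 ]
162 164 [ 87 100 159] [ 36  44 104]
271 169 [ 93 106 164] [ 42  51 107]
370 160 [ 86  99 158] [ 40  47 105]
210 227 [101 114 173] [ 42  50 100]
```

View pics/topz.png

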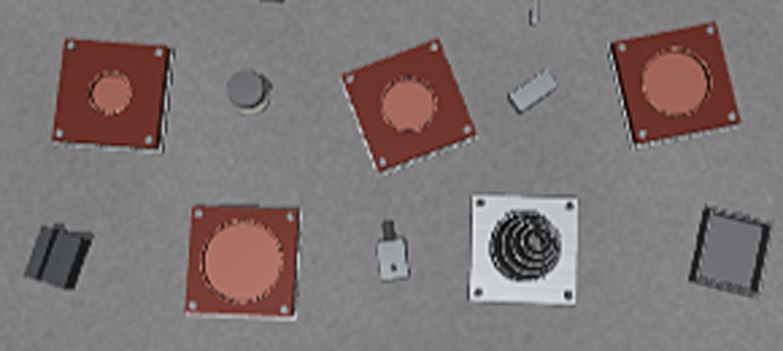

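Run:
```python
from h import *
for cam in ["top","scene"]:
    c=optics.read_camera(cam); im=c["image"].astype(int)
    T=np.array(c["cam_to_world"]); Z=c["range_z"]
    v,u=np.mgrid[:384,:512]
    P=np.stack([(u-c["cx"])/c["fx"]*Z,-(v-c["cy"])/c["fy"]*Z,-Z],-1)@T[:3,:3].T+T[:3,3]
    red=((im[...,2]>im[...,0]*1.4)&(im[...,2]>70)&(P[...,0]<0.72)&(P[...,0]>.3)&(abs(P[...,1])<.4))
    n,lab,st,ce=cv2.connectedComponentsWithStats(cv2.morphologyEx(red.astype(np.uint8),cv2.MORPH_CLOSE,np.ones((3,3))))
    for i in range(1,n):
        if st[i,4]<700: continue
        m=(lab==i)
        q=P[m]; zc=q[:,2]
        pocket=m&(im[...,2]>135)
        k,l2,s2,c2=cv2.connectedComponentsWithStats(pocket.astype(np.uint8)); j=1+np.argmax(s2[1:,4])
        pk=(l2==j)
        cnt,_=cv2.findContours(m.astype(np.uint8),cv2.RETR_EXTERNAL,cv2.CHAIN_APPROX_NONE)
        pts=np.array([proj_plane(c,a,b,.022)[:2] for a,b in cnt[0][:,0,:]])*1000
        rc=cv2.minAreaRect(pts.astype(np.float32))
        print(cam,"rect@22",np.round(rc[0],1),np.round(rc[1],1),round(rc[2],1),"depth z pct",np.percentile(zc,[10,50,90]).round(4),
          "pocket c",proj_plane(c,*c2[j],.0165)[:2].round(4),"diam",round(2000*np.sqrt(s2[j,4]*(P[...,0][pk].size and (Z[pk].mean()/c["fx"])**2)/np.pi),1),"pts", P[pk][:,2].mean().round(4))
    # stack: points by height
    reg=(abs(P[...,0]-.44)<.06)&(abs(P[...,1]+.12)<.06)
    for h in (.126,.098,.07,.042,.014):
        m=reg&(abs(P[...,2]-h)<.005); q=P[m]
        if len(q)>4:
            (cx,cy),r=cv2.minEnclosingCircle((q[:,:2]*1000).astype(np.float32)); print(cam,h,len(q),q[:,:2].mean(0).round(4),round(cx,1),round(cy,1),round(r,1))
    print("table z",np.median(P[300:310,200:220,2]) if cam=="top" else np.median(P[320:340,200:250,2]))
```

```text
top rect@22 [ 606.4 -265.9] [ 99.2 100.1] 11.8 depth z pct [0.0137 0.0204 0.0234] pocket c [ 0.6062 -0.2649] diam 59.4 pts 0.0197
top rect@22 [593.2 274.2] [ 99.9 100.1] 85.6 depth z pct [0.0166 0.0214 0.024 ] pocket c [0.5933 0.2726] diam 36.5 pts 0.0156
top rect@22 [583.7 -12.2] [99.7 99.8] 21.7 depth z pct [0.0146 0.0208 0.0236] pocket c [ 0.5831 -0.0117] diam 48.8 pts 0.0187
top rect@22 [434.5 142.8] [100.2  99.2] 88.0 depth z pct [0.0135 0.0193 0.0235] pocket c [0.4336 0.142 ] diam 74.9 pts 0.0168
top 0.126 100 [ 0.446  -0.1202] 446.2 -120.5 13.7
top 0.098 106 [ 0.4453 -0.1188] 446.9 -121.1 19.9
top 0.07 124 [ 0.443  -0.1158] 446.7 -121.0 26.0
top 0.042 149 [ 0.4449 -0.1133] 446.9 -120.7 31.9
top 0.014 1013 [ 0.4447 -0.1201] 445.7 -121.2 68.2
table z -0.00024733601552462403Traceback (most recent call last):
  File "<stdin>", line 14, in <module>
    return _wrapfunc(a, 'argmax', axis=axis, out=out, **kwds)
    return bound(*args, **kwds)
ValueError: attempt to get argmax of an empty sequence
```

Run:
```python
from h import *
go([.50,.25,.24],26.5)
for y in (-105,-15,75,165): go([.4466,-.1208,.24],y)
c=optics.read_camera("scene"); im=c["image"].astype(int)
red=(im[...,2]>im[...,0]*1.4)&(im[...,2]>60)
red[:165]=0; red[262:]=0
n,lab,st,ce=cv2.connectedComponentsWithStats(red.astype(np.uint8))
for i in range(1,n):
    if st[i,4]<300: continue
    cnt,_=cv2.findContours((lab==i).astype(np.uint8),cv2.RETR_EXTERNAL,cv2.CHAIN_APPROX_NONE)
    pts=np.array([proj_plane(c,a,b,.022)[:2] for a,b in cnt[0][:,0,:]])*1000
    rc=cv2.minAreaRect(pts.astype(np.float32)); print(np.round(rc[0],1),np.round(rc[1],1),round(rc[2],1))
    pk=(lab==i)&(im[...,2]>im[ce[i].astype(int)[1],ce[i].astype(int)[0],2]*.85)
    v,u=np.nonzero(pk); print("  pocket",proj_plane(c,u.mean(),v.mean(),.0165).round(4),len(u))
```

```text
tcp [0.162  0.6295 0.2396] zdir deg 75.57 shift [-4.000e-01 -4.219e+02 -2.833e+02] turn [0.856 0.    0.   ] q7 -3.3 t 2.2
tcp [0.162  0.6295 0.2396] zdir deg 75.57 shift [-4.000e-01 -4.626e+02 -6.557e+02] turn [-3.132 -0.     0.   ] q7 -3.3 t 2.2
tcp [0.162  0.6295 0.2396] zdir deg 75.57 shift [-4.000e-01 -4.626e+02 -6.557e+02] turn [ 1.581  0.    -0.   ] q7 -3.3 t 2.2
tcp [0.162  0.6295 0.2396] zdir deg 75.57 shift [-4.000e-01 -4.626e+02 -6.557e+02] turn [0.01 0.   0.  ] q7 -3.3 t 2.2
tcp [0.162  0.6295 0.2396] zdir deg 75.57 shift [-4.000e-01 -4.626e+02 -6.557e+02] turn [-1.561  0.     0.   ] q7 -3.3 t 2.2
[440.9 142.1] [ 97.6 114.5] 87.7
  pocket [0.4323 0.1422 0.0165] 332
[586.3 -12.1] [106.5 100.9] 20.2
  pocket [ 0.5829 -0.013   0.0165] 235
[597.7 271.9] [101.1 109.3] 85.6
  pocket [0.5916 0.2735 0.0165] 127
[ 607.3 -264.9] [102.9 101.2] 12.1
  pocket [ 0.6058 -0.2667  0.0165] 396
```

```bash
python3 -m pendant '[[87,[0,-20,-14],[0.05,0,0]],[87,[0,-60,-40],[0.15,0,0]],[87,[0,-110,-74],[0.25,0,0]],[87,[0,-160,-107],[0.35,0,0]],[87,[0,-210,-141],[0.45,0,0]],[87,[0,-260,-175],[0.55,0,0]],[87,[0,-310,-208],[0.65,0,0]],[87,[0,-360,-242],[0.75,0,0]],[87,[0,-400,-268],[0.82,0,0]],[87,[0,-422,-283],[0.856,0,0]]]'
python3 - <<'E'
from h import *
go([.4466,-.1208,.20],-15)
E
```

```text
time_s: 3.08
tool_pos: [0.4288, 0.3297, 0.24]
tool_rot: [29.1, 89.9, 55.4]
force: [0.8, 0.2, -0.0]
grip_width: 0.0869
tcp [0.4288 0.3297 0.24  ] zdir deg 26.35 shift [  39.6 -411.6 -184. ] turn [ 0.722  0.001 -0.001] q7 -12.9 t 3.08
```

```bash
python3 -m pendant '[[87,[0,-35,-15],[0.08,0,0]],[87,[0,-70,-30],[0.16,0,0]],[87,[0,-105,-46],[0.24,0,0]],[87,[0,-140,-62],[0.32,0,0]],[87,[0,-175,-78],[0.4,0,0]],[87,[0,-210,-94],[0.48,0,0]],[87,[0,-245,-110],[0.56,0,0]],[87,[0,-280,-125],[0.62,0,0]],[87,[0,-315,-140],[0.68,0,0]],[87,[0,-350,-156],[0.722,0,0]]]' && python3 -m pendant '[[87,[0,0,0],[0,0,0]],[87,[0,0,0],[0,0,0]],[87,[0,0,0],[0,0,0]]]'
python3 - <<'E'
from h import *
go([.4466,-.1208,.20],-15)
c=optics.read_camera("wrist"); cv2.imwrite("pics/w1.png",c["image"])
E
```

```text
time_s: 3.92
tool_pos: [0.4444, -0.0533, 0.2399]
tool_rot: [49.5, 89.9, 34.5]
force: [1.1, -0.8, 0.7]
grip_width: 0.0871
time_s: 4.17
tool_pos: [0.4445, -0.051, 0.2397]
tool_rot: [86.1, 89.9, 71.3]
force: [-0.1, 0.6, -0.0]
grip_width: 0.0871
tcp [ 0.4445 -0.051   0.2397] zdir deg -14.83 shift [ 39.6 -67.   19.9] turn [ 0.003  0.    -0.001] q7 -16.7 t 4.17
```

View pics/w1.png

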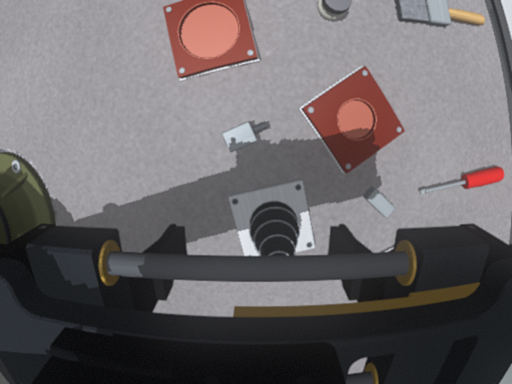

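The wrist picture shows the stack at about (275, 215), the large pocket at (209, 30) and the small one at (356, 119). I'll cross-check those positions with the fisheye model.

```bash
cat >> h.py <<'E'
def wrist_plane(c,u,v,z):
    T=np.array(c["cam_to_world"]); a,b=(u-c["cx"])/c["fx"],(v-c["cy"])/c["fy"]; r=np.hypot(a,b); s=np.sin(r)/r if r>1e-6 else 1
    d=T[:3,:3]@np.array([a*s,-b*s,-np.cos(r)]); o=T[:3,3]; return o+d*(z-o[2])/d[2]
def pockets(c,zs=.0165):
    im=c["image"].astype(int); m=(im[...,2]>125)&(im[...,2]>1.35*im[...,0])&(im[...,0]>60)
    n,l,st,ce=cv2.connectedComponentsWithStats(m.astype(np.uint8))
    for i in range(1,n):
        if st[i,4]>300:
            cnt,_=cv2.findContours((l==i).astype(np.uint8),cv2.RETR_EXTERNAL,cv2.CHAIN_APPROX_NONE)
            p=np.array([wrist_plane(c,a,b,zs)[:2] for a,b in cv2.convexHull(cnt[0])[:,0,:]])*1000
            e=cv2.minEnclosingCircle(p.astype(np.float32)); print("px",ce[i].round(0),st[i,4],"c",np.round(e[0],1),"d",round(2*e[1],1))
E
python3 - <<'E'
from h import *
c=optics.read_camera("wrist"); pockets(c)
Z=c["range_z"]; print(Z[100:240:20,275])
v,u=np.mgrid[:384,:512]; a=(u-c["cx"])/c["fx"]; b=(v-c["cy"])/c["fy"]; r=np.hypot(a,b)+1e-9; t=np.tan(r)/r
T=c["cam_to_world"]; P=np.stack([a*t*Z,-b*t*Z,-Z],-1)@T[:3,:3].T+T[:3,3]
for h in (.126,.098,.07,.042,.014):
    m=(abs(P[...,2]-h)<.003)&(abs(P[...,0]-.446)<.06)&(abs(P[...,1]+.12)<.06)&(Z>0); q=P[m]
    if len(q)>4:
        e=cv2.minEnclosingCircle((q[:,:2]*1000).astype(np.float32)); print(h,len(q),np.round(e[0],1),round(2*e[1],1), q[:,:2].mean(0).round(4))
E
```

```text
px [209.  35.] 5033 c [432.6 142.9] d 140.2
px [467.  16.] 335 c [812.9 114.3] d 73.8
px [327. 103.] 704 c [566.3  16.2] d 90.0
px [356. 115.] 1062 c [585.5 -13.5] d 57.2
[0.3647479  0.37294155 0.37961853 0.38504666 0.39285016 0.38564295
 0.33370653]
0.126 84 [ 448.6 -111.9] 20.4 [ 0.449  -0.1101]
0.098 351 [ 447.6 -121.3] 39.9 [ 0.4496 -0.112 ]
0.07 445 [ 447.5 -121.7] 52.1 [ 0.4487 -0.1097]
0.042 477 [ 448.  -120.9] 63.8 [ 0.4512 -0.105 ]
0.014 2710 [ 447.7 -121. ] 137.2 [ 0.4499 -0.1072]
```

```bash
python3 -m pendant '[[87,[15,-25,8],[0,0,0]],[87,[30,-50,15],[0,0,0]],[87,[40,-68,20],[0,0,0]],[87,[40,-70,20.5],[0,0,0]],[87,[40,-70,20.5],[0,0,0]],[87,[40,-70,20.5],[0,0,0]]]'
python3 - <<'E'
from h import *
go([.447,-.121,.126],-15)
E
```

```text
time_s: 4.77
tool_pos: [0.4469, -0.1227, 0.1998]
tool_rot: [78.5, 90.0, 63.8]
force: [0.2, 0.6, -0.3]
grip_width: 0.0867
tcp [ 0.4469 -0.1227  0.1998] zdir deg -14.71 shift [73.8  1.7 -0.3] turn [ 0.005  0.    -0.   ] q7 -5.9 t 4.77
```

```bash
python3 -m pendant '[[87,[20,1.7,0],[0,0,0]],[60,[40,1.7,0],[0,0,0]],[45,[58,1.7,0],[0,0,0]],[40,[70,1.7,0],[0,0,0]],[40,[74,1.7,0],[0,0,0]],[36,[74,1.7,0],[0,0,0]],[33,[74,1.7,0],[0,0,0]],[30,[74,1.7,0],[0,0,0]],[26,[74,1.7,0],[0,0,0]],[20,[74,1.7,0],[0,0,0]]]' 15 && python3 -m pendant '[[10,[0,0,0],[0,0,0]],[10,[0,0,0],[0,0,0]],[10,[0,0,0],[0,0,0]]]'
python3 - <<'E'
from h import *
show("g"); c=optics.read_camera("wrist"); cv2.imwrite("pics/w2.png",c["image"])
E
```

```text
time_s: 5.6
tool_pos: [0.4474, -0.1226, 0.1263]
tool_rot: [27.2, 89.9, 12.3]
force: [0.2, 0.7, 0.7]
grip_width: 0.035
time_s: 5.85
tool_pos: [0.4471, -0.1227, 0.126]
tool_rot: [34.3, 90.0, 19.4]
force: [-0.5, 0.1, 2.7]
grip_width: 0.0267
g [ 0.4471 -0.1227  0.126 ] [34.26 89.95 19.41] F [-0.5  0.1  2.7] w 26.66 t 5.85
```

View pics/w2.png

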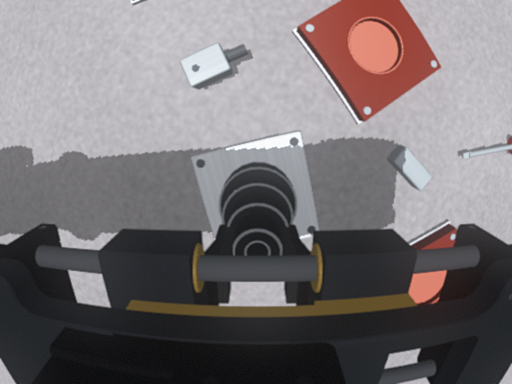

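Run:
```python
from h import *
c=optics.read_camera("wrist");T=c["cam_to_world"]
for p in ([.4471,-.1227,.126],[.447,-.121,.126],[.447,-.111,.126]):
    q=T[:3,:3].T@(np.array(p)-T[:3,3]); x,y,z=q[0],-q[1],-q[2]; r=np.hypot(x,y); th=np.arctan2(r,z); print((c["cx"]+c["fx"]*th*x/r).round(1),(c["cy"]+c["fy"]*th*y/r).round(1))
show("n")
im=c["image"]; cv2.imwrite("pics/w2z.png",cv2.resize(im[150:310,170:350],None,fx=3.6,fy=3.6,interpolation=cv2.INTER_CUBIC))
c=optics.read_camera("scene");im=c["image"]; cv2.imwrite("pics/s2z.png",cv2.resize(im[100:220,120:280],None,fx=4,fy=4,interpolation=cv2.INTER_CUBIC))
```

```text
257.6 253.6
256.6 250.9
251.8 234.6
n [ 0.4471 -0.1228  0.126 ] [31.74 89.96 16.9 ] F [-0.9 -0.1  3.7] w 26.74 t 5.95
```

View pics/w2z.png

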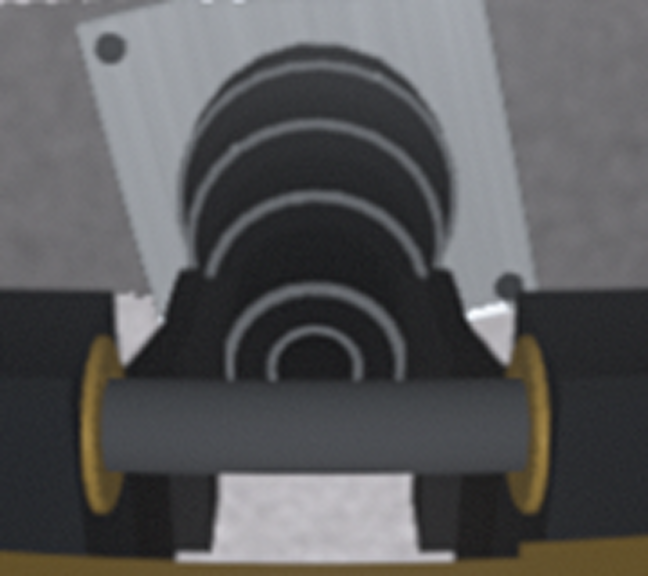

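View pics/s2z.png

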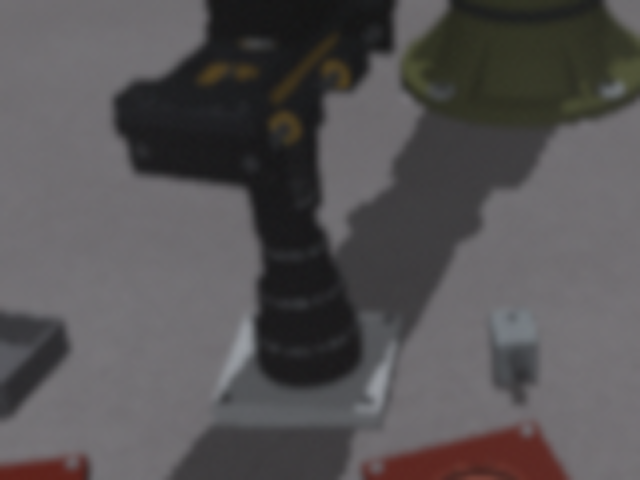

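The ring sits centred between the jaws, at about (257, 253), which matches the projected TCP. Lifting now.

```bash
python3 -m pendant '[[10,[-3,0,0],[0,0,0]],[10,[-8,0,0],[0,0,0]],[10,[-16,0,0],[0,0,0]],[10,[-28,0,0],[0,0,0]],[10,[-42,0,0],[0,0,0]],[10,[-55,0,0],[0,0,0]],[10,[-60,0,0],[0,0,0]]]' 20
python3 - <<'E'
from h import *
show("lift"); go([.5926,.2732,.12],24.7)
c=optics.read_camera("wrist"); cv2.imwrite("pics/w3.png",c["image"])
E
```

```text
time_s: 6.58
tool_pos: [0.4478, -0.123, 0.1877]
tool_rot: [18.7, 89.8, 3.9]
force: [0.7, 0.2, -0.2]
grip_width: 0.0265
lift [ 0.4478 -0.123   0.1877] [18.71 89.82  3.86] F [ 0.7  0.2 -0.2] w 26.49 t 6.58
tcp [ 0.4478 -0.123   0.1877] zdir deg -14.85 shift [ 68.3 420.   38.2] turn [-0.69   0.003  0.   ] q7 -5.6 t 6.58
```

View pics/w3.png

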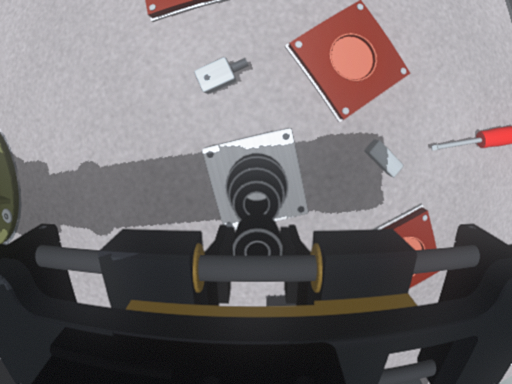

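The tiny ring is in the jaws at (257, 248), and the three-ring stack below is undisturbed at (257, 195).

```bash
python3 -m pendant '[[10,[0,20,2],[-0.04,0,0]],[10,[0,55,5],[-0.1,0,0]],[10,[0,93,8],[-0.17,0,0]],[10,[0,132,12],[-0.24,0,0]],[10,[0,171,15],[-0.31,0,0]],[10,[0,210,19],[-0.38,0,0]],[10,[0,249,22],[-0.45,0,0]],[10,[0,288,26],[-0.52,0,0]],[10,[0,327,30],[-0.59,0,0]],[10,[0,360,33],[-0.64,0,0]]]' && python3 -m pendant '[[10,[0,0,0],[0,0,0]],[10,[0,0,0],[0,0,0]]]'
python3 - <<'E'
from h import *
show("a"); go([.5926,.2732,.075],24.7); go([.5926,.2732,.044],24.7)
c=optics.read_camera("wrist"); cv2.imwrite("pics/w4.png",c["image"]); pockets(c)
E
```

```text
time_s: 7.47
tool_pos: [0.5704, 0.221, 0.1841]
tool_rot: [144.9, 89.9, 167.1]
force: [0.4, -0.3, 0.3]
grip_width: 0.0266
time_s: 7.63
tool_pos: [0.5698, 0.2202, 0.1836]
tool_rot: [-175.1, 89.8, -153.0]
force: [-0.2, -0.8, -1.0]
grip_width: 0.0266
a [0.5698 0.2202 0.1836] [-175.11   89.84 -152.96] F [-0.2 -0.8 -1. ] w 26.58 t 7.63
tcp [0.5698 0.2202 0.1836] zdir deg 22.14 shift [108.5  40.6  41.4] turn [-0.045 -0.003  0.   ] q7 4.6 t 7.63
tcp [0.5698 0.2202 0.1836] zdir deg 22.14 shift [139.5  40.6  41.5] turn [-0.045 -0.003  0.   ] q7 4.6 t 7.63
px [293. 134.] 5967 c [594.4 272.6] d 141.3
px [125. 183.] 2805 c [431.6 164.1] d 112.4
```

View pics/w4.png

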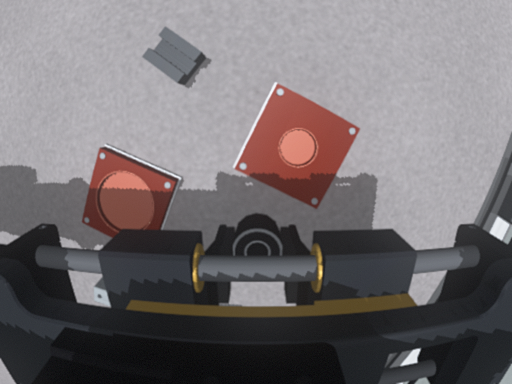

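The tiny pocket shows at (298, 148), ahead of the held ring.

```bash
python3 - <<'E'
from h import *
c=optics.read_camera("wrist"); print(wrist_plane(c,298,148,.0165), wrist_plane(c,125,198,.0165))
im=c["image"]; cv2.imwrite("pics/w4z.png",cv2.resize(im[120:180,260:340],None,fx=8,fy=8,interpolation=cv2.INTER_CUBIC))
E
python3 -m pendant '[[10,[10,8,8],[-0.01,0,0]],[10,[30,20,20],[-0.02,0,0]],[10,[50,34,34],[-0.045,-0.003,0]],[10,[70,41,42],[-0.045,-0.003,0]],[10,[80,41,42],[-0.045,-0.003,0]],[10,[80,41,42],[-0.045,-0.003,0]],[10,[80,41,42],[-0.045,-0.003,0]]]'
python3 - <<'E'
from h import *
show("a"); go([.593,.2732,.044],24.7)
c=optics.read_camera("wrist"); cv2.imwrite("pics/w5.png",c["image"])
E
```

```text
[0.59513402 0.26932275 0.0165    ] [0.43148181 0.1435395  0.0165    ]
time_s: 8.32
tool_pos: [0.5945, 0.2688, 0.1051]
tool_rot: [-31.2, 89.9, -6.9]
force: [-0.2, -1.1, -0.3]
grip_width: 0.0268
a [0.5945 0.2688 0.1051] [-31.18  89.9   -6.87] F [-0.2 -1.1 -0.3] w 26.83 t 8.32
tcp [0.5945 0.2688 0.1051] zdir deg 24.31 shift [61.1  4.6  0.4] turn [-0.007  0.001  0.001] q7 5.7 t 8.32
```

View pics/w4z.png

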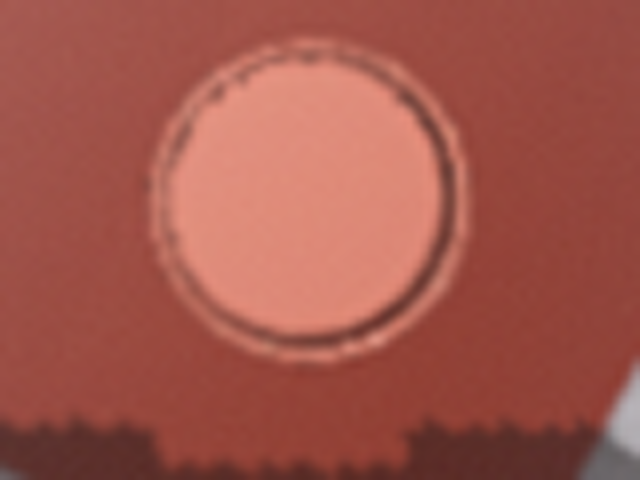

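View pics/w5.png

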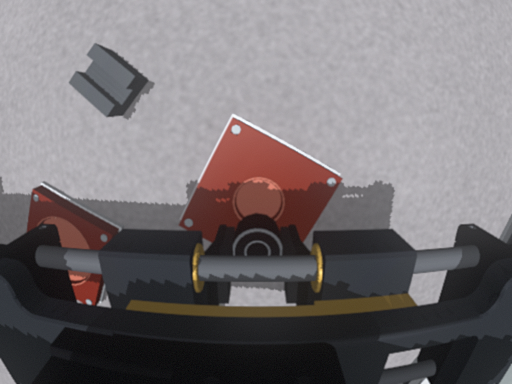

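```bash
python3 -m pendant '[[10,[10,3.8,0.4],[-0.007,0,0]],[10,[25,3.8,0.4],[-0.007,0,0]],[10,[38,3.8,0.4],[-0.007,0,0]],[10,[48,3.8,0.4],[-0.007,0,0]],[10,[53,3.8,0.4],[-0.007,0,0]],[10,[53,3.8,0.4],[-0.007,0,0]],[10,[53,3.8,0.4],[-0.007,0,0]]]'
python3 - <<'E'
from h import *
show("a"); go([.593,.2732,.043],24.7)
c=optics.read_camera("wrist"); im=c["image"]; cv2.imwrite("pics/w6z.png",cv2.resize(im[130:310,150:370],None,fx=3.3,fy=3.3,interpolation=cv2.INTER_CUBIC))
c=optics.read_camera("scene");im=c["image"]; cv2.imwrite("pics/s6z.png",cv2.resize(im[170:270,320:440],None,fx=5,fy=5,interpolation=cv2.INTER_CUBIC))
E
```

```text
time_s: 8.95
tool_pos: [0.5937, 0.274, 0.0526]
tool_rot: [-4.7, 89.8, 20.1]
force: [-0.5, 0.7, -0.2]
grip_width: 0.0264
a [0.5937 0.274  0.0526] [-4.71 89.83 20.08] F [-0.5  0.7 -0.2] w 26.36 t 8.95
tcp [0.5937 0.274  0.0526] zdir deg 24.8 shift [ 9.5 -0.4 -1. ] turn [0.002 0.003 0.   ] q7 6.8 t 8.95
```

View pics/w6z.png

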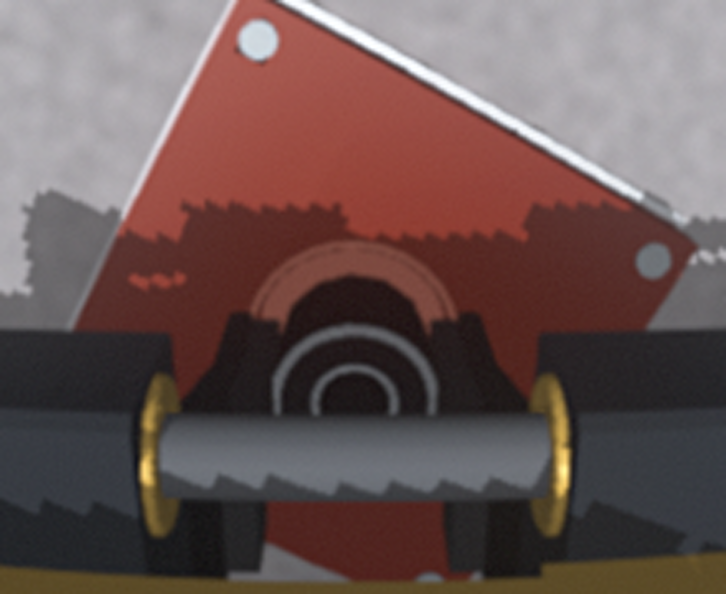

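View pics/s6z.png

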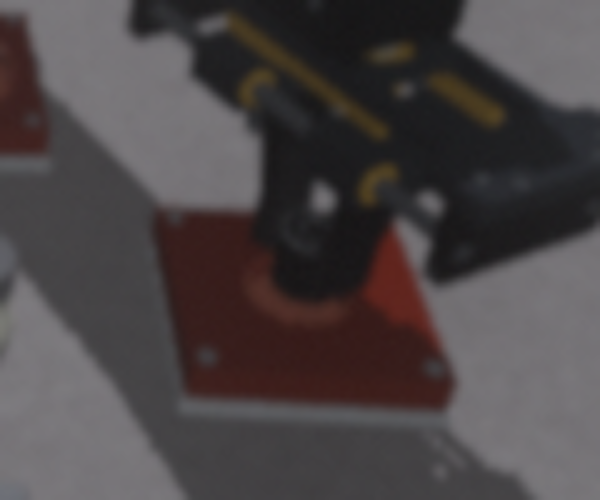

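```bash
cat >> h.py <<'E'
def pj(c,P,fish=False):
    T=np.array(c["cam_to_world"]); q=(np.atleast_2d(P)-T[:3,3])@T[:3,:3]; x,y,z=q[:,0],-q[:,1],-q[:,2]
    if fish:
        r=np.hypot(x,y); k=np.arctan2(r,z)/r
    else: k=1/z
    return np.stack([c["cx"]+c["fx"]*k*x,c["cy"]+c["fy"]*k*y],1)
def circ(c,x,y,z,d,fish=False):
    t=np.linspace(0,2*np.pi,80); return pj(c,np.stack([x+d/2*np.cos(t),y+d/2*np.sin(t),0*t+z],1),fish)
def overlay(cam,circs,box,f,name):
    c=optics.read_camera(cam); u0,v0,u1,v1=box; im=cv2.resize(c["image"][v0:v1,u0:u1],None,fx=f,fy=f,interpolation=cv2.INTER_CUBIC)
    for (x,y,z,d,col) in circs:
        p=((circ(c,x,y,z,d,cam=="wrist")-[u0,v0]+.5)*f).astype(np.int32); cv2.polylines(im,[p[:,None]],True,col,1)
    cv2.imwrite(name,cv2.convertScaleAbs(im,alpha=1.4))
E
python3 - <<'E'
from h import *
cs=[(.593,.2732,.022,.038,(0,255,0)),(.5937,.274,.0246,.028,(255,255,0)),(.5937,.274,.0526,.028,(255,255,0))]
overlay("scene",cs,(320,170,440,270),5,"pics/s7.png"); overlay("wrist",cs,(150,130,370,310),3.3,"pics/w7.png")
E
```

```text
(no output)
```

View pics/s7.png

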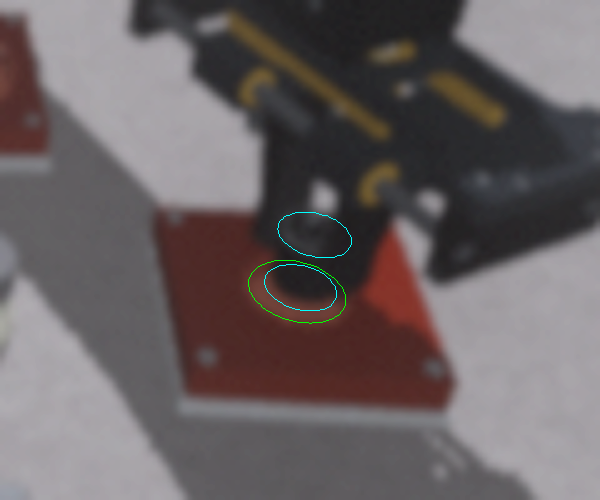

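View pics/w7.png

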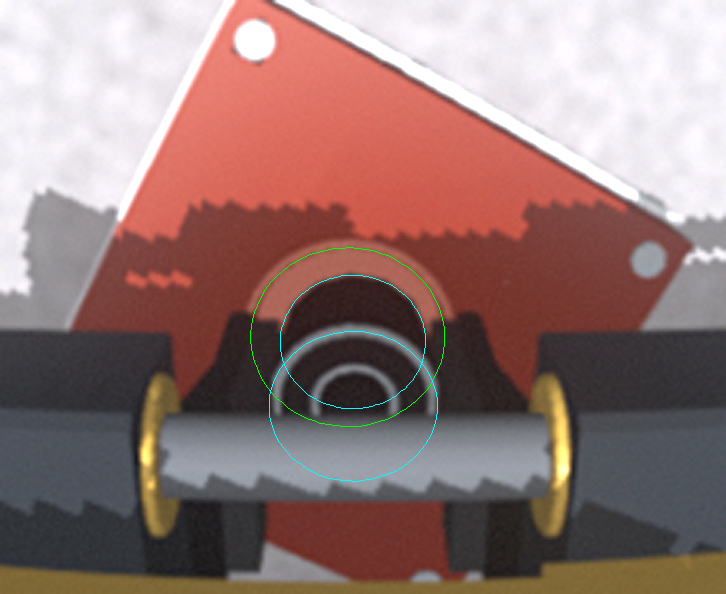

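Run:
```python
from h import *
c=optics.read_camera("scene"); im=c["image"][200:245,350:415]
g=np.clip((im/255.)**0.45*255,0,255).astype(np.uint8)
cv2.imwrite("pics/s8.png",cv2.resize(g,None,fx=12,fy=12,interpolation=cv2.INTER_NEAREST))
```

```text
(no output)
```

View pics/s8.png

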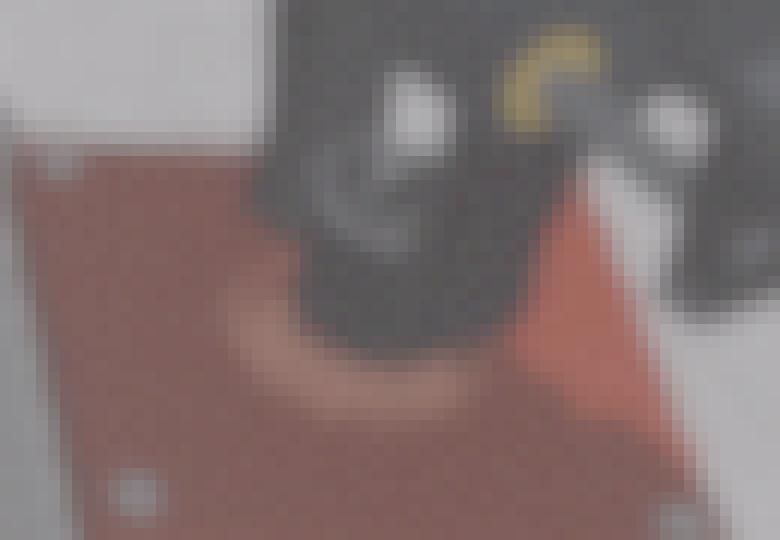

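The scene view is confused by the near fingertip in front of the ring. The wrist view compares ring and pocket at about the same height and shows them concentric, so I'll lower.

```bash
python3 -m pendant '[[10,[3,0,-0.7],[0,0,0]],[10,[5.5,0,-0.7],[0,0,0]],[10,[7,0,-0.7],[0,0,0]],[10,[8,0,-0.7],[0,0,0]],[10,[8,0,-0.7],[0,0,0]],[10,[8,0,-0.7],[0,0,0]]]'; python3 -m pendant '[[10,[0.7,0,0],[0,0,0]],[10,[0.7,0,0],[0,0,0]]]'
```

```text
time_s: 9.7
tool_pos: [0.5929, 0.2739, 0.0445]
tool_rot: [-1.8, 89.8, 23.0]
force: [0.7, -0.1, 0.2]
grip_width: 0.0266
time_s: 9.87
tool_pos: [0.593, 0.2739, 0.0438]
tool_rot: [-1.7, 89.8, 23.1]
force: [-1.0, 0.6, -0.9]
grip_width: 0.0267
```

```bash
python3 -m pendant '[[10,[0.5,0,0],[0,0,0]],[10,[0.5,0,0],[0,0,0]]]';python3 -m pendant '[[10,[0.5,0,0],[0,0,0]],[10,[0.5,0,0],[0,0,0]]]';python3 -m pendant '[[10,[0.5,0,0],[0,0,0]],[10,[0.5,0,0],[0,0,0]]]'
```

```text
time_s: 10.03
tool_pos: [0.593, 0.2739, 0.0433]
tool_rot: [-0.7, 89.8, 24.1]
force: [0.7, -0.6, -0.1]
grip_width: 0.0269
time_s: 10.2
tool_pos: [0.5931, 0.274, 0.0431]
tool_rot: [0.1, 89.8, 24.9]
force: [-0.6, -0.4, 0.7]
grip_width: 0.0269
time_s: 10.37
tool_pos: [0.5931, 0.274, 0.043]
tool_rot: [3.4, 89.8, 28.2]
force: [-1.5, -1.0, 5.2]
grip_width: 0.0266
```

Contact, 5 N upward. Release.

```bash
python3 -m pendant '[[30,[0,0,0],[0,0,0]],[34,[0,0,0],[0,0,0]],[40,[0,0,0],[0,0,0]],[46,[0,0,0],[0,0,0]],[50,[0,0,0],[0,0,0]],[50,[-10,0,0],[0,0,0]],[50,[-30,0,0],[0,0,0]],[60,[-60,0,0],[0,0,0]],[87,[-100,0,0],[0,0,0]],[87,[-110,0,0],[0,0,0]]]'
python3 - <<'E'
from h import *
show("a"); go([.447,-.121,.16],-15)
c=optics.read_camera("top"); cv2.imwrite("pics/t9.png",cv2.resize(c["image"][130:260,120:410],None,fx=2.7,fy=2.7,interpolation=cv2.INTER_CUBIC))
c=optics.read_camera("wrist"); cv2.imwrite("pics/w9.png",c["image"])
E
```

```text
time_s: 11.2
tool_pos: [0.5959, 0.2748, 0.1598]
tool_rot: [3.0, 89.3, 27.8]
force: [1.3, 0.5, 0.7]
grip_width: 0.0628
a [0.5959 0.2748 0.1598] [ 3.05 89.26 27.83] F [1.3 0.5 0.7] w 62.76 t 11.2
tcp [0.5959 0.2748 0.1598] zdir deg 24.79 shift [  -4.3 -296.9 -301.1] turn [ 0.694  0.012 -0.005] q7 4.9 t 11.2
```

View pics/w9.png

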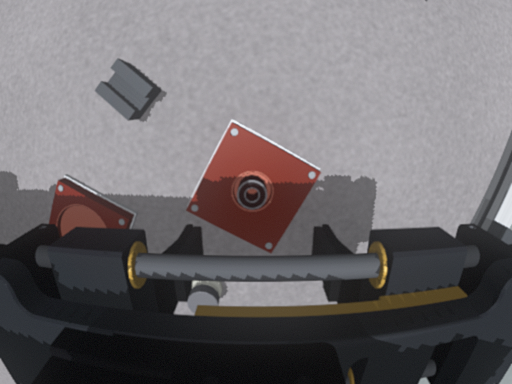

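View pics/t9.png

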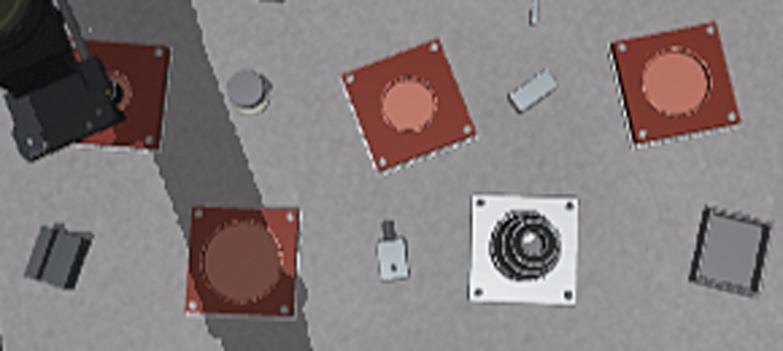

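The tiny ring stands centred in its pocket at (252, 191). Back to the stack.

```bash
python3 -m pendant '[[87,[0,-15,-15],[0.04,0.012,-0.005]],[87,[0,-42,-42],[0.1,0.012,-0.005]],[87,[-2,-69,-70],[0.17,0.012,-0.005]],[87,[-4,-96,-98],[0.24,0.012,-0.005]],[87,[-4,-123,-125],[0.31,0.012,-0.005]],[87,[-4,-150,-152],[0.38,0.012,-0.005]],[87,[-4,-177,-180],[0.45,0.012,-0.005]],[87,[-4,-204,-207],[0.52,0.012,-0.005]],[87,[-4,-231,-234],[0.59,0.012,-0.005]],[87,[-4,-258,-262],[0.65,0.012,-0.005]]]' && python3 -m pendant '[[87,[0,0,0],[0,0,0]],[87,[0,0,0],[0,0,0]]]'
python3 - <<'E'
from h import *
c=optics.read_camera("wrist"); cv2.imwrite("pics/w10.png",c["image"])
show("a"); go([.447,-.121,.13],-15)
Z=c["range_z"]; v,u=np.mgrid[:384,:512]; a=(u-c["cx"])/c["fx"]; b=(v-c["cy"])/c["fy"]; r=np.hypot(a,b)+1e-9; t=np.tan(r)/r
T=c["cam_to_world"]; P=np.stack([a*t*Z,-b*t*Z,-Z],-1)@T[:3,:3].T+T[:3,3]
for h in (.098,.07,.042):
    m=(abs(P[...,2]-h)<.003)&(abs(P[...,0]-.446)<.05)&(abs(P[...,1]+.12)<.05)&(Z>0); q=P[m]
    if len(q)>4:
        e=cv2.minEnclosingCircle((q[:,:2]*1000).astype(np.float32)); print(h,len(q),np.round(e[0],1),round(2*e[1],1))
E
```

```text
time_s: 12.13
tool_pos: [0.4616, -0.0717, 0.1549]
tool_rot: [-141.5, 89.4, -154.2]
force: [1.1, -0.4, 0.0]
grip_width: 0.0873
time_s: 12.3
tool_pos: [0.4618, -0.0724, 0.1551]
tool_rot: [-144.7, 89.4, -157.4]
force: [-0.1, 0.8, -0.1]
grip_width: 0.0869
a [ 0.4626 -0.0705  0.1552] [-143.93   89.45 -156.44] F [ 0.4  1.1 -0.1] w 86.83 t 12.35
tcp [ 0.4626 -0.0705  0.1552] zdir deg -12.51 shift [ 25.5 -52.5  -4.1] turn [ 0.043 -0.008  0.006] q7 -7.8 t 12.35
0.098 568 [ 447.  -122.1] 40.2
0.07 567 [ 448.5 -114.7] 48.6
0.042 790 [ 447.9 -120.8] 63.8
```

View pics/w10.png

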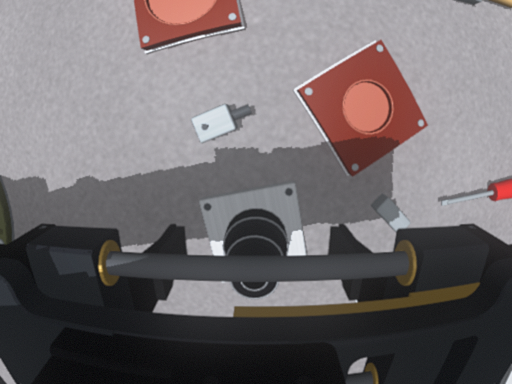

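```bash
python3 -m pendant '[[87,[5,-20,-2],[0.02,-0.004,0.003]],[87,[12,-40,-3],[0.043,-0.008,0.006]],[87,[20,-52.5,-4],[0.043,-0.008,0.006]],[87,[20,-52.5,-4],[0.043,-0.008,0.006]],[87,[20,-52.5,-4],[0.043,-0.008,0.006]],[87,[20,-52.5,-4],[0.043,-0.008,0.006]]]'
python3 - <<'E'
from h import *
show("a"); go([.447,-.1215,.098],-15)
E
```

```text
time_s: 12.85
tool_pos: [0.448, -0.1202, 0.1359]
tool_rot: [-41.2, 89.9, -56.1]
force: [0.1, -0.5, 0.0]
grip_width: 0.087
a [ 0.448  -0.1202  0.1359] [-41.24  89.94 -56.1 ] F [ 0.1 -0.5  0. ] w 86.95 t 12.85
tcp [ 0.448  -0.1202  0.1359] zdir deg -14.86 shift [37.9 -1.4 -0.7] turn [0.002 0.001 0.001] q7 -3.5 t 12.85
```

```bash
python3 -m pendant '[[80,[12,-1.4,-0.7],[0,0,0]],[70,[25,-1.4,-0.7],[0,0,0]],[60,[34,-1.4,-0.7],[0,0,0]],[54,[38,-1.4,-0.7],[0,0,0]],[50,[38,-1.4,-0.7],[0,0,0]],[47,[38,-1.4,-0.7],[0,0,0]],[44,[38,-1.4,-0.7],[0,0,0]],[41,[38,-1.4,-0.7],[0,0,0]],[36,[38,-1.4,-0.7],[0,0,0]],[20,[38,-1.4,-0.7],[0,0,0]]]' 15 && python3 -m pendant '[[20,[0,0,0],[0,0,0]],[20,[0,0,0],[0,0,0]],[20,[0,0,0],[0,0,0]],[20,[0,0,0],[0,0,0]],[20,[0,0,0],[0,0,0]]]' 20
python3 - <<'E'
from h import *
show("g"); p,_,_=pose()
overlay("wrist",[(p[0],p[1],p[2],.040,(255,255,0))],(150,130,370,310),3.3,"pics/w11.png")
E
```

```text
time_s: 13.68
tool_pos: [0.4472, -0.1221, 0.0984]
tool_rot: [-7.0, 89.9, -21.9]
force: [0.8, 0.9, 2.5]
grip_width: 0.0396
time_s: 14.1
tool_pos: [0.4472, -0.1221, 0.0984]
tool_rot: [-12.2, 89.9, -27.1]
force: [-0.3, -0.0, 5.4]
grip_width: 0.0395
g [ 0.4472 -0.1221  0.0984] [-12.15  89.89 -27.05] F [-0.3 -0.   5.4] w 39.46 t 14.1
```

View pics/w11.png

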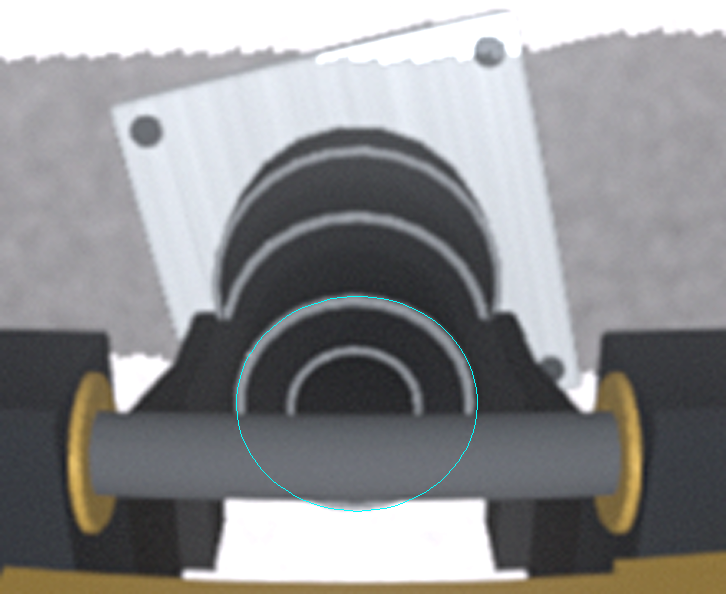

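Ring matches the TCP circle. Lift.

```bash
python3 -m pendant '[[20,[-3,0,0],[0,0,0]],[20,[-8,0,0],[0,0,0]],[20,[-16,0,0],[0,0,0]],[20,[-28,0,0],[0,0,0]],[20,[-40,0,0],[0,0,0]],[20,[-40,0,0],[0,0,0]],[20,[-40,0,0],[0,0,0]]]' 25
python3 - <<'E'
from h import *
show("lift"); go([.583,-.0122,.08],-1.2)
c=optics.read_camera("wrist"); cv2.imwrite("pics/w12.png",c["image"])
E
```

```text
time_s: 14.73
tool_pos: [0.4471, -0.122, 0.1385]
tool_rot: [3.1, 89.9, -11.7]
force: [0.2, -0.1, -0.7]
grip_width: 0.0391
lift [ 0.4471 -0.122   0.1385] [  3.14  89.86 -11.75] F [ 0.2 -0.1 -0.7] w 39.07 t 14.73
tcp [ 0.4471 -0.122   0.1385] zdir deg -14.89 shift [ 58.8 141.  103. ] turn [-0.239  0.002  0.   ] q7 -3.5 t 14.73
```

View pics/w12.png

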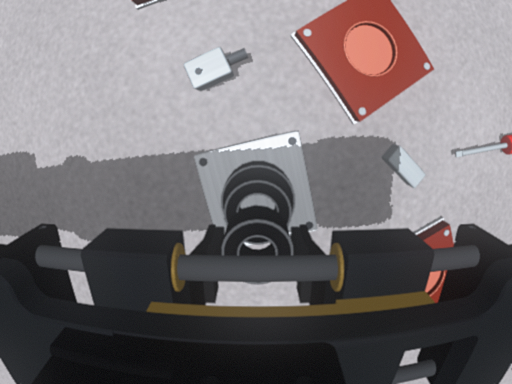

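Held cleanly, with two rings left on the carrier. Go over the small nest.

```bash
python3 -m pendant '[[20,[0,15,11],[-0.03,0,0]],[20,[0,40,29],[-0.07,0,0]],[20,[0,68,50],[-0.12,0,0]],[20,[5,96,70],[-0.17,0,0]],[20,[20,122,89],[-0.22,0,0]],[20,[40,136,99],[-0.24,0,0]],[20,[59,141,103],[-0.24,0.002,0]],[20,[59,141,103],[-0.24,0.002,0]],[20,[59,141,103],[-0.24,0.002,0]],[20,[59,141,103],[-0.24,0.002,0]]]'
python3 - <<'E'
from h import *
show("a"); go([.583,-.0122,.0525],-1.2);
E
```

```text
time_s: 15.62
tool_pos: [0.5821, -0.0136, 0.0793]
tool_rot: [-136.5, 89.9, -137.7]
force: [0.5, -0.1, -1.1]
grip_width: 0.0394
a [ 0.5821 -0.0136  0.0793] [-136.47   89.88 -137.7 ] F [ 0.5 -0.1 -1.1] w 39.38 t 15.62
tcp [ 0.5821 -0.0136  0.0793] zdir deg -1.24 shift [26.8  1.4  0.9] turn [-0.001 -0.002  0.001] q7 9.1 t 15.62
```

```bash
python3 -m pendant '[[20,[10,1.4,0.9],[0,0,0]],[20,[20,1.4,0.9],[0,0,0]],[20,[26,1.4,0.9],[0,0,0]],[20,[26,1.4,0.9],[0,0,0]],[20,[26,1.4,0.9],[0,0,0]]]'
python3 - <<'E'
from h import *
show("a"); p,_,_=pose()
overlay("wrist",[(p[0],p[1],p[2]-.028,.040,(255,255,0)),(p[0],p[1],p[2],.040,(255,255,0)),(.583,-.0122,.022,.05,(0,255,0))],(150,130,370,310),3.3,"pics/w13.png")
E
```

```text
time_s: 16.03
tool_pos: [0.5829, -0.0111, 0.0525]
tool_rot: [-158.3, 89.9, -159.5]
force: [0.4, 0.2, -0.5]
grip_width: 0.0397
a [ 0.5829 -0.0111  0.0525] [-158.31   89.87 -159.48] F [ 0.4  0.2 -0.5] w 39.66 t 16.03
```

View pics/w13.png

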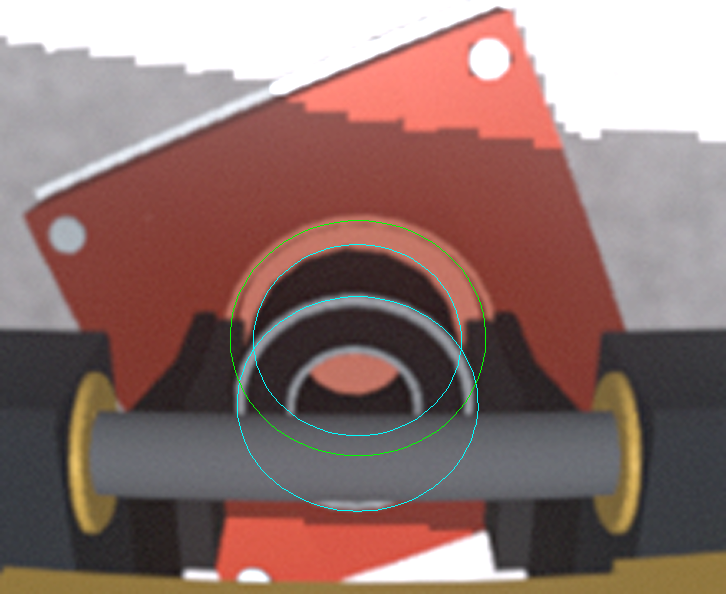

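Ring and pocket are concentric to about 1 mm. Lower.

```bash
python3 -m pendant '[[20,[3,0,0],[0,0,0]],[20,[5.5,0,0],[0,0,0]],[20,[7.5,0,0],[0,0,0]],[20,[8.3,0,0],[0,0,0]],[20,[8.3,0,0],[0,0,0]],[20,[8.3,0,0],[0,0,0]]]';for i in 1; do python3 -m pendant '[[20,[0.6,0,0],[0,0,0]],[20,[0.6,0,0],[0,0,0]]]'; done; python3 -m pendant '[[20,[0.6,0,0],[0,0,0]],[20,[0.6,0,0],[0,0,0]]]'
```

```text
time_s: 16.58
tool_pos: [0.5834, -0.0109, 0.0447]
tool_rot: [-147.8, 89.9, -149.0]
force: [-0.2, 0.8, 0.2]
grip_width: 0.0392
time_s: 16.75
tool_pos: [0.5835, -0.0109, 0.0441]
tool_rot: [-145.5, 89.9, -146.7]
force: [0.7, 0.4, -0.6]
grip_width: 0.039
time_s: 16.92
tool_pos: [0.5835, -0.011, 0.0436]
tool_rot: [-144.3, 89.9, -145.4]
force: [0.1, 0.3, -0.2]
grip_width: 0.0393
```

```bash
python3 -m pendant '[[20,[0.5,0,0],[0,0,0]],[20,[0.5,0,0],[0,0,0]]]'; python3 -m pendant '[[20,[0.5,0,0],[0,0,0]],[20,[0.5,0,0],[0,0,0]]]'
```

```text
time_s: 17.08
tool_pos: [0.5836, -0.011, 0.0435]
tool_rot: [-160.2, 89.9, -161.3]
force: [-2.1, -0.4, 4.5]
grip_width: 0.0391
time_s: 17.25
tool_pos: [0.5836, -0.011, 0.0435]
tool_rot: [-176.8, 89.9, -178.0]
force: [-4.1, 0.0, 8.3]
grip_width: 0.0391
```

```bash
python3 -m pendant '[[43,[0,0,0],[0,0,0]],[47,[0,0,0],[0,0,0]],[53,[0,0,0],[0,0,0]],[60,[0,0,0],[0,0,0]],[62,[0,0,0],[0,0,0]],[62,[-10,0,0],[0,0,0]],[62,[-30,0,0],[0,0,0]],[70,[-55,0,0],[0,0,0]],[87,[-75,0,0],[0,0,0]],[87,[-75,0,0],[0,0,0]]]'
python3 - <<'E'
from h import *
show("a"); go([.447,-.1215,.12],-15)
c=optics.read_camera("wrist"); cv2.imwrite("pics/w14.png",c["image"])
E
```

```text
time_s: 18.08
tool_pos: [0.5866, -0.0113, 0.1225]
tool_rot: [4.5, 89.6, 3.4]
force: [0.8, -0.4, 1.4]
grip_width: 0.0747
a [ 0.5866 -0.0113  0.1225] [ 4.53 89.62  3.36] F [ 0.8 -0.4  1.4] w 74.67 t 18.08
tcp [ 0.5866 -0.0113  0.1225] zdir deg -1.17 shift [   1.5 -113.  -137.3] turn [ 0.241  0.007 -0.001] q7 7.5 t 18.08
```

View pics/w14.png

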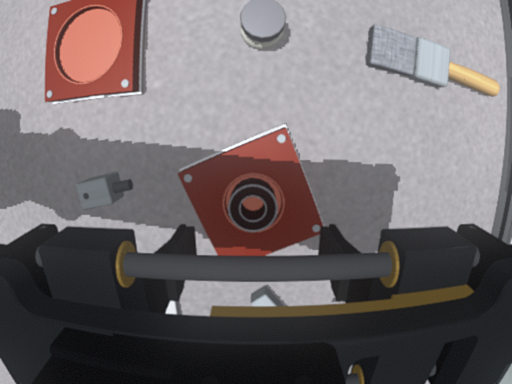

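The small ring is seated at (252, 204). Next the medium ring.

```bash
python3 -m pendant '[[87,[0,-12,-15],[0.03,0.007,0]],[87,[0,-33,-40],[0.08,0.007,0]],[87,[0,-56,-68],[0.13,0.007,0]],[87,[0,-79,-96],[0.18,0.007,0]],[87,[5,-100,-121],[0.23,0.007,0]],[87,[12,-113,-137],[0.241,0.007,0]],[87,[12,-113,-137],[0.241,0.007,0]],[87,[12,-113,-137],[0.241,0.007,0]],[87,[12,-113,-137],[0.241,0.007,0]]]'
python3 - <<'E'
from h import *
show("a"); go([.447,-.1215,.070],-15)
overlay("wrist",[(.447,-.1215,.07,.052,(255,255,0))],(150,130,370,310),3.3,"pics/w15.png")
E
```

```text
time_s: 18.88
tool_pos: [0.4448, -0.1205, 0.1058]
tool_rot: [-169.2, 89.6, 175.9]
force: [0.4, 0.4, 1.0]
grip_width: 0.0868
a [ 0.4448 -0.1205  0.1058] [-169.22   89.57  175.87] F [0.4 0.4 1. ] w 86.79 t 18.88
tcp [ 0.4448 -0.1205  0.1058] zdir deg -14.91 shift [35.8 -0.4  2.6] turn [ 0.002 -0.007  0.001] q7 -1.3 t 18.88
```

View pics/w15.png

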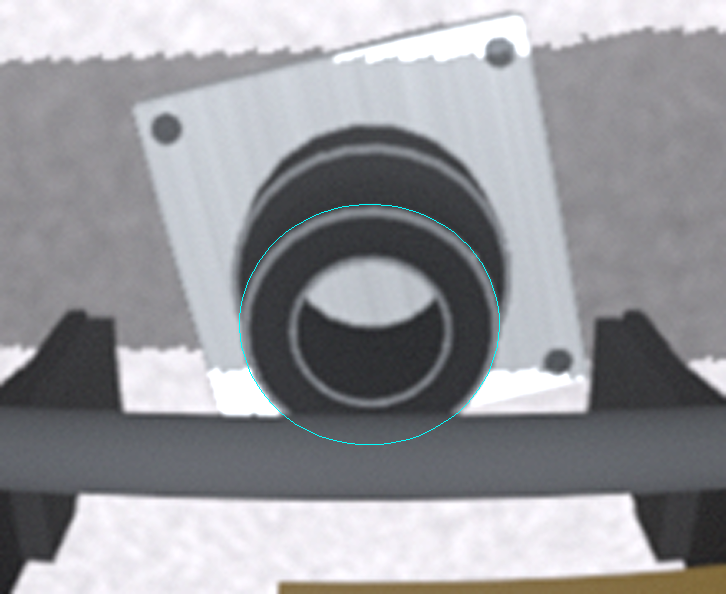

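```bash
python3 -m pendant '[[87,[6,-0.4,2.6],[0,-0.007,0]],[80,[18,-0.4,2.8],[0,-0.007,0]],[76,[28,-0.4,2.8],[0,-0.007,0]],[72,[35,-0.4,2.8],[0,-0.007,0]],[68,[36,-0.4,2.8],[0,-0.007,0]],[63,[36,-0.4,2.8],[0,-0.007,0]],[58,[36,-0.4,2.8],[0,-0.007,0]],[54,[36,-0.4,2.8],[0,-0.007,0]],[48,[36,-0.4,2.8],[0,-0.007,0]],[30,[36,-0.4,2.8],[0,-0.007,0]]]' 15 && python3 -m pendant '[[30,[0,0,0],[0,0,0]],[30,[0,0,0],[0,0,0]],[30,[0,0,0],[0,0,0]],[30,[0,0,0],[0,0,0]],[30,[0,0,0],[0,0,0]]]' 25
python3 - <<'E'
from h import *
show("g"); p,_,_=pose()
overlay("wrist",[(p[0],p[1],p[2],.052,(255,255,0))],(150,130,370,310),3.3,"pics/w16.png")
E
```

```text
time_s: 19.77
tool_pos: [0.447, -0.1223, 0.0701]
tool_rot: [-84.4, 89.9, -99.3]
force: [-0.7, -0.3, 0.7]
grip_width: 0.0522
time_s: 20.18
tool_pos: [0.4471, -0.1223, 0.0701]
tool_rot: [-90.7, 89.9, -105.7]
force: [-0.3, -0.5, 4.7]
grip_width: 0.0517
g [ 0.4471 -0.1223  0.0701] [ -90.72   89.91 -105.68] F [-0.3 -0.5  4.7] w 51.7 t 20.18
```

View pics/w16.png

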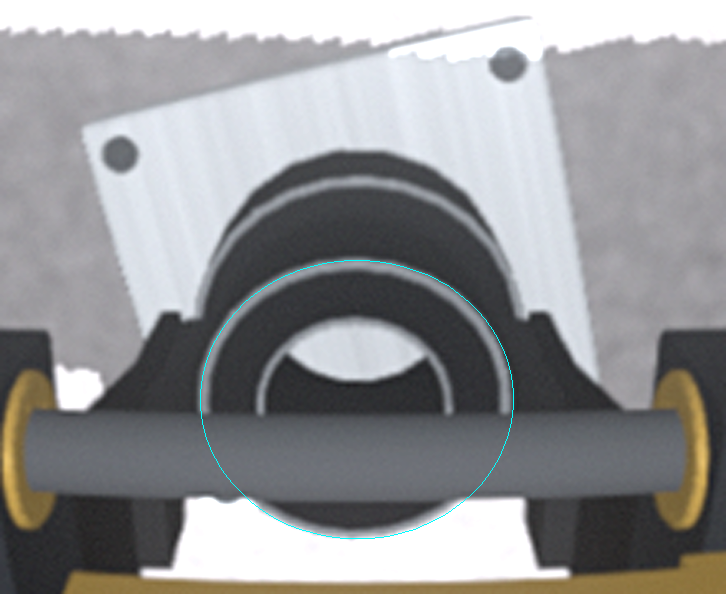

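Centred. Lift.

```bash
python3 -m pendant '[[30,[-3,0,0],[0,0,0]],[30,[-8,0,0],[0,0,0]],[30,[-16,0,0],[0,0,0]],[30,[-28,0,0],[0,0,0]],[30,[-45,0,0],[0,0,0]],[30,[-60,0,0],[0,0,0]],[30,[-60,0,0],[0,0,0]],[30,[-60,0,0],[0,0,0]]]' 25
python3 - <<'E'
from h import *
show("lift"); go([.606,-.2655,.08],-23.7)
c=optics.read_camera("wrist"); cv2.imwrite("pics/w17.png",c["image"])
E
```

```text
time_s: 20.9
tool_pos: [0.4471, -0.122, 0.1303]
tool_rot: [-35.4, 89.9, -50.3]
force: [-0.5, -0.4, -1.2]
grip_width: 0.0516
lift [ 0.4471 -0.122   0.1303] [-35.38  89.94 -50.32] F [-0.5 -0.4 -1.2] w 51.61 t 20.9
tcp [ 0.4471 -0.122   0.1303] zdir deg -14.94 shift [ 50.5 -97.6 190.4] turn [0.153 0.001 0.   ] q7 -3.0 t 20.9
```

View pics/w17.png

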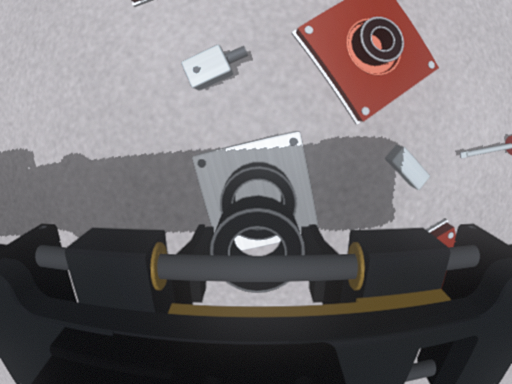

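The medium ring is held and only the large ring is left on the carrier at (258, 190).

```bash
python3 -m pendant '[[30,[0,-8,16],[0.02,0,0]],[30,[0,-22,43],[0.05,0,0]],[30,[0,-38,74],[0.08,0,0]],[30,[0,-54,105],[0.11,0,0]],[30,[10,-70,136],[0.14,0,0]],[30,[25,-86,167],[0.153,0,0]],[30,[42,-96,187],[0.153,0,0]],[30,[50,-98,190],[0.153,0,0]],[30,[50,-98,190],[0.153,0,0]],[30,[50,-98,190],[0.153,0,0]]]' && python3 -m pendant '[[30,[0,0,0],[0,0,0]],[30,[0,0,0],[0,0,0]]]'
python3 - <<'E'
from h import *
show("a"); go([.606,-.2655,.0525],-23.7)
E
```

```text
time_s: 21.78
tool_pos: [0.6032, -0.2655, 0.0779]
tool_rot: [-149.0, 89.7, -172.8]
force: [0.5, 0.3, -0.7]
grip_width: 0.0518
time_s: 21.95
tool_pos: [0.6049, -0.265, 0.0807]
tool_rot: [-65.5, 90.0, -89.2]
force: [-0.2, 0.1, -1.1]
grip_width: 0.0518
a [ 0.6049 -0.265   0.0807] [-65.49  89.96 -89.17] F [-0.2  0.1 -1.1] w 51.76 t 21.95
tcp [ 0.6049 -0.265   0.0807] zdir deg -23.68 shift [28.2  0.   1.2] turn [0.    0.    0.001] q7 15.7 t 21.95
```

```bash
python3 -m pendant '[[30,[10,0,1],[0,0,0]],[30,[20,0,1.2],[0,0,0]],[30,[27,0,1.2],[0,0,0]],[30,[28,0,1.2],[0,0,0]],[30,[28,0,1.2],[0,0,0]],[30,[28,0,1.2],[0,0,0]]]'
python3 - <<'E'
from h import *
show("a"); p,_,_=pose()
overlay("wrist",[(p[0],p[1],p[2]-.028,.052,(255,255,0)),(p[0],p[1],p[2],.052,(255,255,0)),(.606,-.2655,.022,.062,(0,255,0))],(150,130,370,310),3.3,"pics/w18.png")
E
```

```text
time_s: 22.45
tool_pos: [0.6058, -0.2665, 0.0516]
tool_rot: [-110.3, 89.9, -134.0]
force: [-0.0, -0.0, -0.3]
grip_width: 0.0516
a [ 0.6058 -0.2665  0.0516] [-110.3    89.87 -134.02] F [-0.  -0.  -0.3] w 51.63 t 22.45
```

View pics/w18.png

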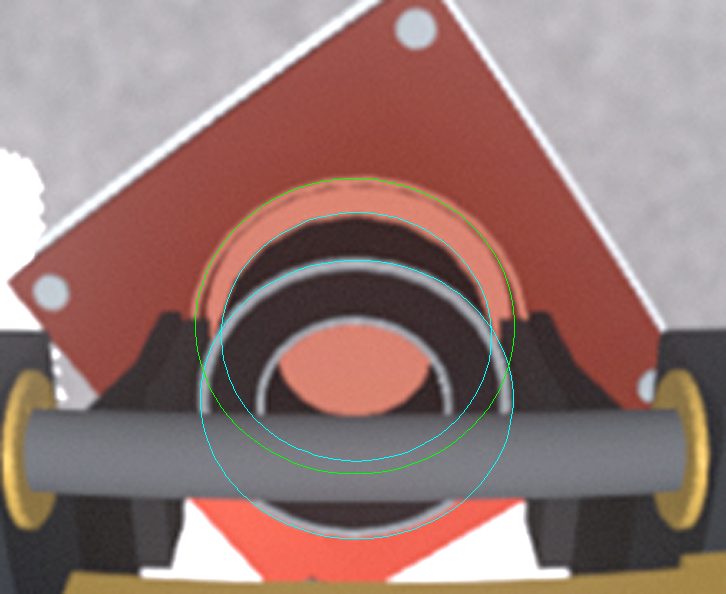

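```bash
python3 -m pendant '[[30,[1,1,0.7],[0,0,0]],[30,[4,1,0.7],[0,0,0]],[30,[6.5,1,0.7],[0,0,0]],[30,[7.5,1,0.7],[0,0,0]],[30,[7.5,1,0.7],[0,0,0]],[30,[7.5,1,0.7],[0,0,0]]]';python3 -m pendant '[[30,[0.5,0,0],[0,0,0]],[30,[0.5,0,0],[0,0,0]]]';python3 -m pendant '[[30,[0.5,0,0],[0,0,0]],[30,[0.5,0,0],[0,0,0]]]'
```

```text
time_s: 23.0
tool_pos: [0.6069, -0.2659, 0.0441]
tool_rot: [-112.6, 89.9, -136.3]
force: [-0.0, -0.2, -0.5]
grip_width: 0.0521
time_s: 23.17
tool_pos: [0.607, -0.2659, 0.0437]
tool_rot: [-104.6, 89.9, -128.3]
force: [0.3, 0.2, -0.6]
grip_width: 0.052
time_s: 23.33
tool_pos: [0.607, -0.2659, 0.0433]
tool_rot: [-101.0, 89.9, -124.7]
force: [0.0, 0.6, -1.2]
grip_width: 0.052
```

```bash
python3 -m pendant '[[30,[0.4,0,0],[0,0,0]],[30,[0.4,0,0],[0,0,0]]]';python3 -m pendant '[[30,[0.4,0,0],[0,0,0]],[30,[0.4,0,0],[0,0,0]]]'
```

```text
time_s: 23.5
tool_pos: [0.607, -0.2659, 0.0432]
tool_rot: [-105.0, 89.9, -128.7]
force: [-1.7, 0.2, 2.5]
grip_width: 0.052
time_s: 23.67
tool_pos: [0.607, -0.2659, 0.0432]
tool_rot: [-108.1, 89.9, -131.8]
force: [-1.9, 1.7, 5.2]
grip_width: 0.0517
```

Contact. Release.

```bash
python3 -m pendant '[[55,[0,0,0],[0,0,0]],[59,[0,0,0],[0,0,0]],[65,[0,0,0],[0,0,0]],[71,[0,0,0],[0,0,0]],[74,[0,0,0],[0,0,0]],[74,[-8,0,0],[0,0,0]],[74,[-25,0,0],[0,0,0]],[87,[-50,0,0],[0,0,0]],[87,[-65,0,0],[0,0,0]],[87,[-65,0,0],[0,0,0]]]'
python3 - <<'E'
from h import *
show("a"); go([.447,-.1215,.085],-15)
c=optics.read_camera("wrist"); cv2.imwrite("pics/w19.png",c["image"])
E
```

```text
time_s: 24.5
tool_pos: [0.6093, -0.2673, 0.1119]
tool_rot: [-12.6, 89.6, -36.4]
force: [-0.2, -1.1, -0.1]
grip_width: 0.0843
a [ 0.6093 -0.2673  0.1119] [-12.63  89.62 -36.35] F [-0.2 -1.1 -0.1] w 84.28 t 24.5
tcp [ 0.6093 -0.2673  0.1119] zdir deg -23.72 shift [  25.5   68.2 -207.4] turn [-0.152  0.006  0.002] q7 14.8 t 24.5
```

View pics/w19.png

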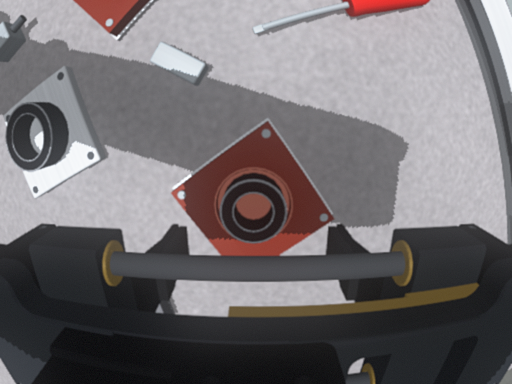

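The medium ring is seated at (253, 206). Now the large ring.

```bash
python3 -m pendant '[[87,[0,6,-18],[-0.02,0.006,0.002]],[87,[0,16,-48],[-0.04,0.006,0.002]],[87,[0,27,-83],[-0.07,0.006,0.002]],[87,[0,39,-118],[-0.1,0.006,0.002]],[87,[5,51,-153],[-0.13,0.006,0.002]],[87,[12,62,-186],[-0.152,0.006,0.002]],[87,[22,68,-205],[-0.152,0.006,0.002]],[87,[25,68.5,-207],[-0.152,0.006,0.002]],[87,[25,68.5,-207],[-0.152,0.006,0.002]],[87,[25,68.5,-207],[-0.152,0.006,0.002]]]'
python3 -m pendant '[[87,[0,0,0],[0,0,0]],[87,[0,0,0],[0,0,0]]]'
python3 - <<'E'
from h import *
show("a"); go([.447,-.1215,.042],-15)
overlay("wrist",[(.447,-.1215,.042,.064,(255,255,0))],(150,130,370,310),3.3,"pics/w20.png")
E
```

```text
time_s: 25.38
tool_pos: [0.4456, -0.1202, 0.0825]
tool_rot: [177.1, 89.7, 162.1]
force: [0.8, 0.3, 0.9]
grip_width: 0.0871
time_s: 25.55
tool_pos: [0.4461, -0.1211, 0.0829]
tool_rot: [-173.2, 89.7, 171.7]
force: [-0.4, 0.2, 0.7]
grip_width: 0.0871
a [ 0.4461 -0.1211  0.0829] [-173.21   89.69  171.69] F [-0.4  0.2  0.7] w 87.14 t 25.55
tcp [ 0.4461 -0.1211  0.0829] zdir deg -15.1 shift [40.8 -0.2  1.2] turn [-0.002 -0.005  0.001] q7 1.1 t 25.55
```

View pics/w20.png

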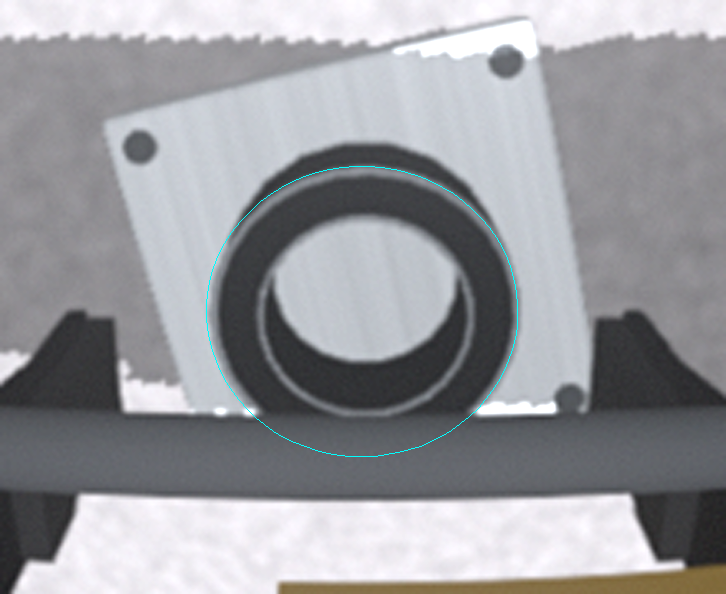

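```bash
python3 -m pendant '[[87,[6,-0.2,2],[0,-0.005,0]],[87,[18,-0.2,2],[0,-0.005,0]],[87,[30,-0.2,2],[0,-0.005,0]],[87,[39,-0.2,2],[0,-0.005,0]],[80,[41,-0.2,2],[0,-0.005,0]],[75,[41,-0.2,2],[0,-0.005,0]],[70,[41,-0.2,2],[0,-0.005,0]],[66,[41,-0.2,2],[0,-0.005,0]],[60,[41,-0.2,2],[0,-0.005,0]],[40,[41,-0.2,2],[0,-0.005,0]]]' 15 && python3 -m pendant '[[40,[0,0,0],[0,0,0]],[40,[0,0,0],[0,0,0]],[40,[0,0,0],[0,0,0]],[40,[0,0,0],[0,0,0]],[40,[0,0,0],[0,0,0]]]' 25
python3 - <<'E'
from h import *
show("g"); p,_,_=pose()
overlay("wrist",[(p[0],p[1],p[2],.064,(255,255,0))],(150,130,370,310),3.3,"pics/w21.png")
E
```

```text
time_s: 26.43
tool_pos: [0.4473, -0.1205, 0.0419]
tool_rot: [104.2, 89.9, 89.2]
force: [0.6, 0.4, -0.5]
grip_width: 0.064
time_s: 26.85
tool_pos: [0.4473, -0.1205, 0.0419]
tool_rot: [122.7, 89.9, 107.7]
force: [-0.2, -0.1, 5.2]
grip_width: 0.0636
g [ 0.4473 -0.1205  0.0419] [122.71  89.93 107.7 ] F [-0.2 -0.1  5.2] w 63.64 t 26.85
```

View pics/w21.png

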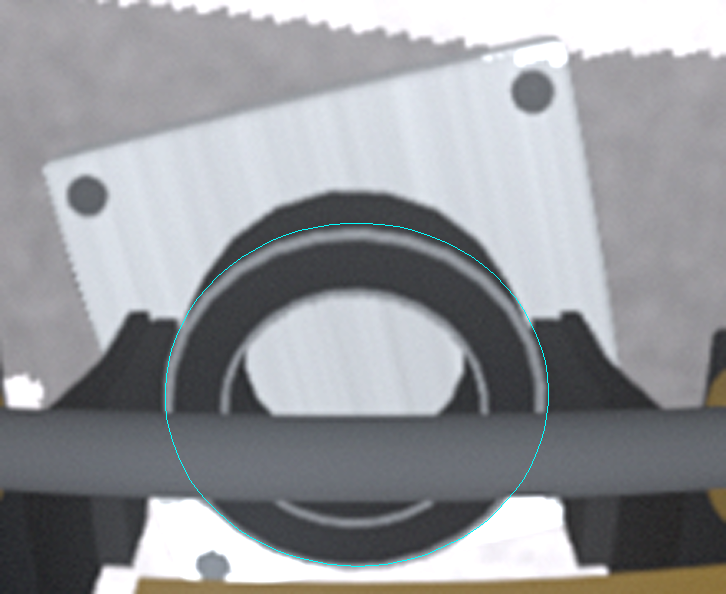

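```bash
python3 -m pendant '[[40,[-3,0,0],[0,0,0]],[40,[-8,0,0],[0,0,0]],[40,[-16,0,0],[0,0,0]],[40,[-28,0,0],[0,0,0]],[40,[-45,0,0],[0,0,0]],[40,[-65,0,0],[0,0,0]],[40,[-65,0,0],[0,0,0]],[40,[-65,0,0],[0,0,0]]]' 25
python3 - <<'E'
from h import *
show("lift"); go([.4335,.1423,.08],18.2)
c=optics.read_camera("wrist"); cv2.imwrite("pics/w22.png",c["image"])
E
```

```text
time_s: 27.57
tool_pos: [0.4475, -0.1203, 0.1073]
tool_rot: [80.4, 89.9, 65.4]
force: [-0.6, 0.9, -1.3]
grip_width: 0.0636
lift [ 0.4475 -0.1203  0.1073] [80.35 89.86 65.37] F [-0.6  0.9 -1.3] w 63.59 t 27.57
tcp [ 0.4475 -0.1203  0.1073] zdir deg -14.99 shift [ 27.9 250.  -81.4] turn [-0.579  0.001 -0.002] q7 -1.2 t 27.57
```

View pics/w22.png

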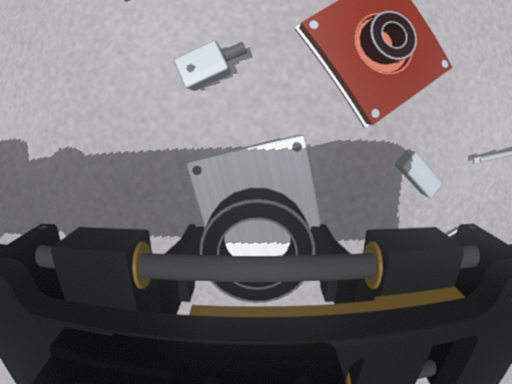

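```bash
python3 -m pendant '[[40,[0,15,-5],[-0.04,0,0]],[40,[0,40,-13],[-0.1,0,0]],[40,[0,75,-24],[-0.18,0,0]],[40,[0,110,-36],[-0.26,0,0]],[40,[0,145,-47],[-0.34,0,0]],[40,[0,180,-58],[-0.42,0,0]],[40,[5,212,-69],[-0.5,0,0]],[40,[14,238,-77],[-0.56,0,0]],[40,[24,250,-81],[-0.579,0,-0.002]],[40,[28,250,-81],[-0.579,0,-0.002]]]' && python3 -m pendant '[[40,[0,0,0],[0,0,0]],[40,[0,0,0],[0,0,0]]]'
python3 - <<'E'
from h import *
show("a"); go([.4335,.1423,.0525],18.2)
E
```

```text
time_s: 28.45
tool_pos: [0.4309, 0.145, 0.0764]
tool_rot: [-168.0, 89.7, -149.4]
force: [-0.3, -0.9, -1.9]
grip_width: 0.0632
time_s: 28.62
tool_pos: [0.4327, 0.1403, 0.0778]
tool_rot: [-155.3, 89.8, -137.2]
force: [-0.5, -0.3, -2.1]
grip_width: 0.0633
a [0.4327 0.1403 0.0778] [-155.26   89.75 -137.21] F [-0.5 -0.3 -2.1] w 63.27 t 28.62
tcp [0.4327 0.1403 0.0778] zdir deg 18.05 shift [25.3  1.7  1.5] turn [-0.003 -0.004  0.002] q7 -1.1 t 28.62
```

```bash
python3 -m pendant '[[40,[8,1.7,1.4],[0,-0.004,0]],[40,[18,1.7,1.4],[0,-0.004,0]],[40,[25,1.7,1.4],[0,-0.004,0]],[40,[25,1.7,1.4],[0,-0.004,0]],[40,[25,1.7,1.4],[0,-0.004,0]],[40,[25,1.7,1.4],[0,-0.004,0]]]'
python3 - <<'E'
from h import *
show("a"); p,_,_=pose(); go([.4335,.1423,.0435],18.2)
overlay("wrist",[(p[0],p[1],p[2]-.028,.064,(255,255,0)),(p[0],p[1],p[2],.064,(255,255,0)),(.4335,.1423,.022,.074,(0,255,0))],(150,130,370,310),3.3,"pics/w23.png")
E
```

```text
time_s: 29.12
tool_pos: [0.4341, 0.1438, 0.0537]
tool_rot: [-15.0, 89.9, 3.1]
force: [-0.0, -1.0, -1.4]
grip_width: 0.0636
a [0.4341 0.1438 0.0537] [-15.03  89.87   3.1 ] F [-0.  -1.  -1.4] w 63.56 t 29.12
tcp [0.4341 0.1438 0.0537] zdir deg 18.13 shift [10.2 -1.2 -1.1] turn [-0.001  0.002  0.001] q7 0.3 t 29.12
```

View pics/w23.png

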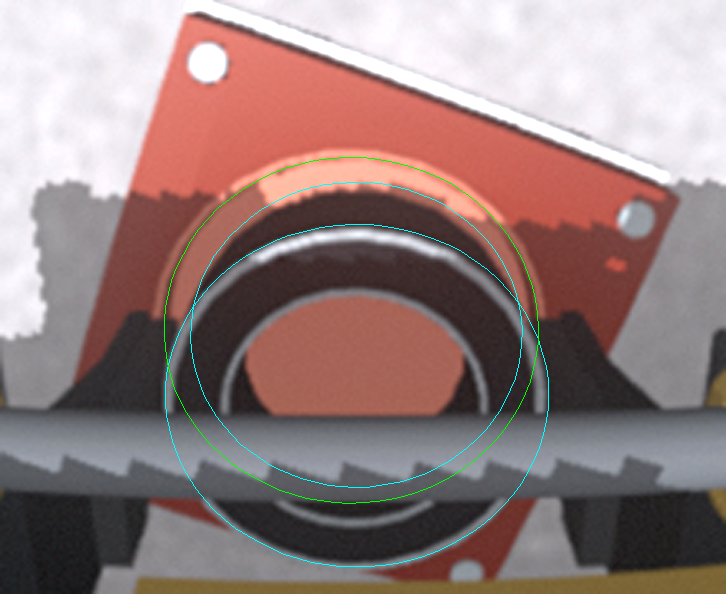

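```bash
python3 -m pendant '[[40,[1,0,-1.1],[0,0,0]],[40,[4,0.2,-1.1],[0,0,0]],[40,[7,0.2,-1.1],[0,0,0]],[40,[8.8,0.2,-1.1],[0,0,0]],[40,[8.8,0.2,-1.1],[0,0,0]],[40,[8.8,0.2,-1.1],[0,0,0]]]';python3 -m pendant '[[40,[0.5,0,0],[0,0,0]],[40,[0.5,0,0],[0,0,0]]]';python3 -m pendant '[[40,[0.5,0,0],[0,0,0]],[40,[0.5,0,0],[0,0,0]]]'
```

```text
time_s: 29.67
tool_pos: [0.4328, 0.1438, 0.0447]
tool_rot: [-17.3, 89.9, 0.9]
force: [0.3, 0.1, -1.2]
grip_width: 0.0635
time_s: 29.83
tool_pos: [0.433, 0.1439, 0.0444]
tool_rot: [-10.2, 89.9, 8.0]
force: [0.2, 0.5, -1.1]
grip_width: 0.0635
time_s: 30.0
tool_pos: [0.433, 0.1439, 0.0439]
tool_rot: [-9.0, 89.9, 9.2]
force: [-0.0, 0.3, -0.7]
grip_width: 0.0633
```

```bash
python3 -m pendant '[[40,[0.5,0,0],[0,0,0]],[40,[0.5,0,0],[0,0,0]]]';python3 -m pendant '[[40,[0.4,0,0],[0,0,0]],[40,[0.4,0,0],[0,0,0]]]'
```

```text
time_s: 30.17
tool_pos: [0.4329, 0.1439, 0.0433]
tool_rot: [-10.1, 89.9, 8.1]
force: [0.4, 0.2, -0.5]
grip_width: 0.0632
time_s: 30.33
tool_pos: [0.433, 0.1439, 0.043]
tool_rot: [-9.4, 89.9, 8.8]
force: [-0.5, -0.0, -0.8]
grip_width: 0.0634
```

```bash
python3 -m pendant '[[40,[0.4,0,0],[0,0,0]],[40,[0.4,0,0],[0,0,0]]]';python3 -m pendant '[[40,[0.4,0,0],[0,0,0]],[40,[0.4,0,0],[0,0,0]]]'
```

```text
time_s: 30.5
tool_pos: [0.433, 0.1439, 0.0429]
tool_rot: [-6.4, 89.9, 11.8]
force: [-0.9, -0.5, 4.5]
grip_width: 0.0632
time_s: 30.67
tool_pos: [0.433, 0.1439, 0.0429]
tool_rot: [-1.4, 89.9, 16.7]
force: [-2.3, -0.3, 8.1]
grip_width: 0.0635
```

Contact. Release, opening fully before backing off.

```bash
python3 -m pendant '[[67,[0,0,0],[0,0,0]],[72,[0,0,0],[0,0,0]],[78,[0,0,0],[0,0,0]],[84,[0,0,0],[0,0,0]],[86,[0,0,0],[0,0,0]],[86,[-5,0,0],[0,0,0]],[86,[-20,0,0],[0,0,0]],[86,[-50,0,0],[0,0,0]],[86,[-85,0,0],[0,0,0]],[86,[-120,0,0],[0,0,0]]]' && python3 -m pendant '[[86,[-40,0,0],[0,0,0]],[86,[-80,0,0],[0,0,0]],[86,[-80,0,0],[0,0,0]]]'
python3 - <<'E'
from h import *
show("a")
c=optics.read_camera("wrist"); cv2.imwrite("pics/w24.png",c["image"])
c=optics.read_camera("top"); cv2.imwrite("pics/t24.png",cv2.resize(c["image"][130:260,120:410],None,fx=2.7,fy=2.7,interpolation=cv2.INTER_CUBIC))
E
```

```text
time_s: 31.5
tool_pos: [0.4321, 0.1432, 0.1634]
tool_rot: [-40.5, 89.9, -22.3]
force: [-0.2, 0.8, -0.4]
grip_width: 0.0863
time_s: 31.75
tool_pos: [0.4364, 0.1453, 0.2503]
tool_rot: [12.4, 89.1, 30.6]
force: [2.5, 0.7, 0.7]
grip_width: 0.086
a [0.4364 0.1453 0.2503] [12.45 89.08 30.59] F [2.5 0.7 0.7] w 86.0 t 31.75
```

View pics/w24.png

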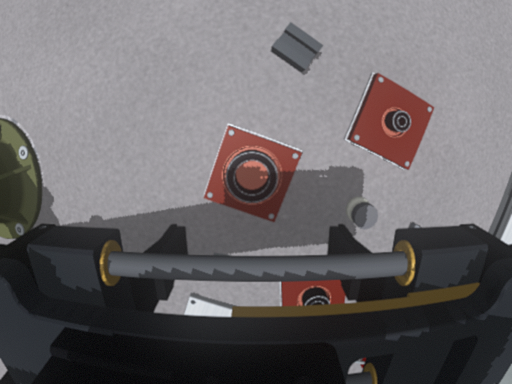

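View pics/t24.png

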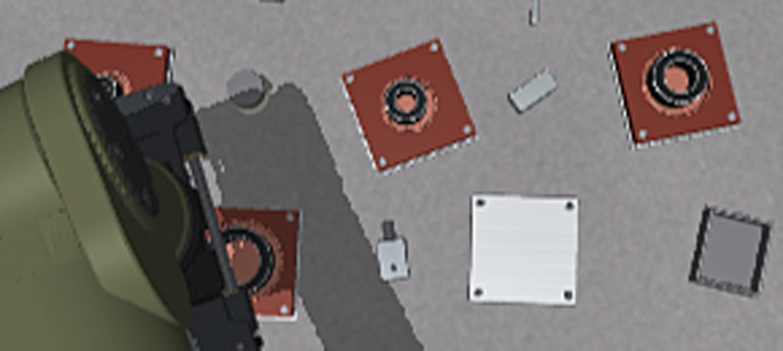

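The large ring sits at (250, 176) in the wrist view and the carrier is empty. Final check of heights and flatness from depth.

```bash
python3 -m pendant '[[86,[0,0,0],[0,0,0]],[86,[0,0,0],[0,0,0]],[86,[0,0,0],[0,0,0]],[86,[0,0,0],[0,0,0]]]'
python3 - <<'E'
from h import *
N={"tiny":(.593,.2732,.028,.012),"small":(.583,-.0122,.04,.02),"medium":(.606,-.2655,.052,.03),"large":(.4335,.1423,.064,.042)}
v,u=np.mgrid[:384,:512]
for cam in ("wrist","top","scene"):
    c=optics.read_camera(cam); Z=c["range_z"]; a=(u-c["cx"])/c["fx"]; b=(v-c["cy"])/c["fy"]
    t=1
    if cam=="wrist": r=np.hypot(a,b)+1e-9; t=np.tan(r)/r
    T=c["cam_to_world"]; P=np.stack([a*t*Z,-b*t*Z,-Z],-1)@T[:3,:3].T+T[:3,3]
    for n,(x,y,D,d) in N.items():
        m=(Z>0)&(np.hypot(P[...,0]-x,P[...,1]-y)<D/2+.008)&(P[...,2]>.036)&(P[...,2]<.06); q=P[m]
        if len(q)<6: print(cam,n,"-",len(q)); continue
        q2=q[q[:,2]>np.percentile(q[:,2],90)-.004]
        A=np.c_[q2[:,:2]-q2[:,:2].mean(0),np.ones(len(q2))]; s=np.linalg.lstsq(A,q2[:,2],rcond=None)[0]
        e=cv2.minEnclosingCircle((q2[:,:2]*1000).astype(np.float32))
        print(cam,n,len(q2),"top z",s[2].round(4),"tilt deg",np.degrees(np.hypot(*s[:2])).round(1),"c",np.round(e[0],1),"d",round(2*e[1],1),"nest",x*1000,y*1000)
show("end")
E
```

```text
time_s: 32.18
tool_pos: [0.4318, 0.1435, 0.2409]
tool_rot: [-90.6, 89.9, -72.4]
force: [-0.1, -0.6, -0.5]
grip_width: 0.0859
wrist tiny 291 top z 0.0432 tilt deg 0.4 c [591.7 274.3] d 28.7 nest 593.0 273.2
wrist small 112 top z 0.0434 tilt deg 3.9 c [579.2  -1.2] d 33.5 nest 583.0 -12.200000000000001
wrist medium - 0
wrist large 1266 top z 0.0436 tilt deg 0.3 c [433.2 143. ] d 63.5 nest 433.5 142.3
top tiny 25 top z 0.0433 tilt deg 6.7 c [595.6 270.5] d 22.7 nest 593.0 273.2
top small 122 top z 0.0429 tilt deg 0.9 c [582.2 -10. ] d 39.8 nest 583.0 -12.200000000000001
top medium 187 top z 0.043 tilt deg 0.1 c [ 605.7 -264.3] d 52.3 nest 606.0 -265.5
top large 147 top z 0.0431 tilt deg 1.0 c [432.2 143.4] d 63.5 nest 433.5 142.3
scene tiny 104 top z 0.0438 tilt deg 0.5 c [590.6 275.9] d 31.4 nest 593.0 273.2
scene small 180 top z 0.0436 tilt deg 0.5 c [581.4 -10.1] d 41.6 nest 583.0 -12.200000000000001
scene medium 282 top z 0.0434 tilt deg 0.4 c [ 606.4 -265. ] d 53.0 nest 606.0 -265.5
scene large 225 top z 0.0437 tilt deg 0.2 c [432.8 144.6] d 67.0 nest 433.5 142.3
end [0.4322 0.1437 0.2416] [-34.95  89.91 -16.8 ] F [-0.3 -0.3  0. ] w 85.93 t 32.33
```

All four tops are at 43 mm (15 mm floor + 28 mm ring), flat and centred within their clearance. Handing in.

```bash
python3 -c "
from cell import env
print(env.sign_off())"
```

```text
the job is handed in; nothing more can be done
None
```

I took the stack apart from the top down and lowered each ring into its own pocket until the force reading showed it touching the floor (5–8 N). I then opened the fingers and backed off. The job was handed in at about 32 s of the 112 s allowed.

**Final checks:** the depth images put all four ring tops at 43–44 mm, which is what a ring standing on its pocket floor should read. Fully visible rings show a tilt of 1° or less. Each centre is within about 4 mm of its pocket centre, inside the 5 mm clearance. The carrier is empty, and the gripper was open and clear at about 240 mm, touching nothing.

**Checks that disagreed:**
- **Depth fits:** two of them read worse, 3.9° for the small ring from the wrist camera and 6.7° for the tiny ring from the top camera. In both the ring was partly hidden. Other cameras with a clear view of the same rings read under 1°, so I don't count these as faults.
- **Tiny ring:** the scene camera seemed to show it a few millimetres off its pocket while I was lowering it. I put that down to a fingertip in front of the ring and trusted the wrist view. The ring then seated normally.

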